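# Mesh a gear in the run-in stand and keep it pressed

## Robot

A 7-joint arm with a two-finger parallel gripper is mounted at the origin on the work surface. World frame = base frame: x ahead of the robot, y to its left, z up, the work surface at z = 0. Lengths are in m, angles in rad, forces in N, time in s.
With the tool pointing down it reaches from about 0.4 to 0.925 m from the base axis. Payload 4.1 kg.
Tool frame: the origin (TCP) lies between the finger pads; the fingertips stand 19 mm ahead of it and the grasp point (between the pads) is the TCP; y points along the fingers, x is the direction in which the jaws open and shut, and the axes are right-handed (so a half turn about y gives the same grasp; the last joint's range is limited). The gripper opens to 85 mm and grips with 20 to 120 N. Pads are 22 mm wide; open, the fingers measure 114 mm over their backs; the gripper's body (76 mm by 85 mm) begins 54 mm behind the grasp point. The pads swing forward as they close: fully open they stand 13 mm farther back than shut.
Start: joints at [1.102, 0.398, 0.045, 1.537, -0.019, 1.207, -0.051], TCP at [0.235, -0.606, 0.214] pointing down, gripper open.
Joint ranges: [-2.82, 2.82], [-0.49, 2.23], [-1.37, 1.46], [0, 2.46], [-1.36, 4.5], [0.23, 2], [-2.94, 2.94]. Speed limits (rad/s): [2.57, 2.57, 3.14, 3.14, 3.14, 3.14, 3.14].

## Interface

Orientations are given as a unit quaternion [w, x, y, z].
In Python, from bench import bot gives the robot as it stands. The module is installed in compiled form; this text tells all that it offers.
- The arm moves only by the tool step_arm, never from a script. Its argument "steps" is a list of rows, each an object of numbers: "tx", "ty", "tz": the shift along the tool's x, y, z in m; "twist": the turn about the tool's y in degrees. A call has 1 to 20 rows; each row is the pose to reach, as a shift and turn from the pose commanded when the call began, along the tool's axes at that moment; what a row does not reach only later rows make up. A row lasts 1/10 s, in which the tool goes at most 50 mm and 8.59 degrees, less where a joint would pass 70% of its speed; a pose out of reach is approached as far as the arm can. A call with a gripper value outside its range is refused whole. "claw" is the opening, from 0 (shut) to 1 (fully open), set as the call begins (left out, the last holds). The fingers move at their own pace and stop on an object; "force" is the grip in N (left out, the last holds). Time passes only in rows, so rows that repeat a pose let the fingers close. It gives the time, the measured TCP pose, the force and the opening at its end, in the units of the state.
- bot.sense(): the state, without advancing time (a new reading comes with each control period).
- bot.capture(name): name is "side" or "top"; returns a dict with "pixels" (384x512x3 uint8, red, green, blue), "mtx" (3x3 intrinsics, pixels), "R" (3x3) and "t" (3): a world point X has camera coordinates R X + t. Camera axes: x right, y down, z forward; pixel columns grow to the right and rows downward; lengths in m; the calibration is good to about 2 mm. A picture is of the moment at which its call begins. There is no depth.
- bot.sign_off(): hands the job in, once; it reports no verdict.
The state is a dict: "clock": time; "qpos": joint angles; "qd": joint speeds; "tau": joint torques, N m; "tcp_pos": TCP position; "ee_rot": TCP orientation; "wrist_force": force on the tool from outside, world axes, zero at the start; "ft_torque": the same for the moment, N m; "grip_width": finger opening in m.
Only numpy, scipy, OpenCV 4.12 (cv2) and the standard library are available. Lean on these libraries where they do the work, as an engineer would, in place of code of your own. Each camera call takes 0.05 s, during which the arm holds its last target.

## Task

On the gear run-in stand, slide the shutter by its grip all the way to its open end stop. Then lift the gear out of the plywood block by its square head, turn it until the cross-shaped splines under it mesh with the cross-shaped slot of the drive cup, slide it fully home, and press on so that the cup sinks against its spring to its bottom stop. Finish while still holding the gear and pressing it down, do not let go, and leave the tube, driver, cover and nut lying where they are.

Things in the scene. Friction and masses are not known exactly. Their poses are not given: they have to be found in the camera images.
- stand: Gear run-in stand, fixed: plain aluminium housing 120 (x) x 190 (y) x 60 mm high; origin at the centre of its underside. Along its far (+x) half a dark track 11 mm high runs along y and carries the shutter; the drive cup stands in a square well (46 mm) at x -22, y -40 mm in this frame.
- shutter (a joint): Shutter travel in m: 0 = closed, its steel tongue covers the drive cup; 0.065 = open end stop. It slides along the stand's +y, needs about 2 N, stays where it is left.
- shutter_grip (a point): On the shutter's black finger grip, an upright block 30 (x) x 14 (y) x 34 mm high in the stand's axes, at its centre line; its top is 11 mm above this point and 111 mm above the table, its foot 23 mm below the point. The shutter's steel tongue, 50 mm wide, reaches 77 mm from the grip's middle towards the stand's -x, its top 74 mm above the table.
- cup (a joint): How far the drive cup is pressed down, in m: 0 = up (as at the start), 0.008 = bottom stop. The spring takes about 3 N to start and 11 N at the stop. The cup cannot turn.
- cup_mouth (a point): Centre of the drive cup's mouth at its rim, moving down with it; cup up: 69 mm above the table, 9 above the housing. Cup: 36 mm square brass block; in it a cross-shaped slot 24 mm deep, two slots 9 mm wide and 24 mm long along this point's x and y axes (z up). Set at any yaw in the stand; hidden under the shutter until that is opened.
- gear: Loose gear on its arbor, 90-180 g; origin on the axis at the wheel's underside, z up. Grey toothed wheel 47 mm wide, z 0 to 8 mm; above it a square steel head 22 x 22 mm, sides along x and y, z 8 to 48, to grip by; below, cross splines: two blades 7 mm thick, 22 mm long, along x and y, down to z -17, wedge tips to -20.5. Fits in any quarter turn; home when the wheel rests on the cup's rim.
- rack: Plywood block 90 x 90 x 34 mm, fixed, origin at the centre of its underside. In its middle a round hole 29 mm wide and 27 mm deep in which the gear's stem hangs at the start, the wheel resting on the block's top, at any yaw.
- tube: Bystander: white ceramic bearing tube, 28 mm across, 45 mm tall, upright; origin at the centre of its underside.
- driver: Bystander: black hex driver lying on the table, 170 mm long along its x.
- cover: Bystander: orange nylon pinion cover, an open shell 45 x 34 x 18 mm; origin at the centre of its underside.
- nut: Bystander: green wheel nut, 25 mm across, 13 mm high; origin at the centre of its underside.
Not all that is in view belongs to the job. Of the things that look like the gear, the smallest one is meant.

How it is judged:
On the way, in this order (a step that is already met when the one before it is completed fails the run):
1. the shutter is at its open end stop (value of joint shutter above 0.061 m), for 0.2 s.
2. the gear is lifted clear of its block (z of gear in the frame of rack above 0.058 m and contact force between the fingers and gear above 0.5 N), for 0.2 s.
At the end, for the whole second after the job is handed in: Shutter within 4 mm of its open stop; gear upright (0.08 rad), centred on the cup within 3 mm, wheel underside within 2.5 mm of the rim; cup pressed down over 5 of 8 mm with over 3 N; fingers still on the gear (over 2 N) (value of joint shutter above 0.061 m and z of gear in the frame of cup_mouth below 0.0025 m and horizontal distance between gear and cup_mouth below 0.003 m and angle between gear's own z axis and vertical below 0.08 rad and value of joint cup above 0.005 m and contact force between gear and cup above 3 N and contact force between the fingers and gear above 2 N); the arm keeps its last pose, push and grip.
It fails at once if the bearing tube is knocked over or moved (distance of tube from where it was at the start of the episode above 0.03 m or angle between tube's own z axis and vertical above 0.6 rad).
It fails at once if the driver, cover or nut is moved (distance of any of driver, cover, nut from where it was at the start of the episode above 0.03 m).
It also fails if it takes over 51 s, if anything falls off the work surface, if the arm or the gripper's body presses on something with over 40 N, if the wrist force passes 120 N, or if a joint passes its speed limit or range.

## Working session

There is one attempt and no reset: what is moved stays moved. The work goes in short steps, Python scripts to look and compute and a tool call to move; the robot and the scene stay as the last step left them, time stands still between calls to the robot, and variables do not carry over. Pictures are saved under pics/ and viewed, and the job is handed in when it is done.

Besides the shell and the picture viewer there is one more tool, called after "Request:" as a command line: name --argument value ..., lists and objects as JSON in quotes. step_arm: Moves the arm, as the interface text tells. Its arguments: {"type":"object","properties":{"steps":{"type":"array","items":{"type":"object","properties":{"tx":{"type":"number"},"ty":{"type":"number"},"tz":{"type":"number"},"twist":{"type":"number"}}}},"claw":{"type":"number"},"force":{"type":"number"}},"required":["steps"]}

```bash
mkdir -p pics; python3 - <<'E'
from bench import bot
import cv2,pickle
print(bot.sense())
for n in("side","top"):
    c=bot.capture(n); pickle.dump(c,open(f"{n}0.pkl","wb"))
    cv2.imwrite(f"pics/{n}0.png",cv2.resize(c["pixels"][:,:,::-1],(800,600),interpolation=cv2.INTER_CUBIC))
    print(n,c["mtx"],c["R"],c["t"])
E
```

```text
{'clock': 0.0, 'qpos': array([ 1.10201143,  0.3992525 ,  0.04506694,  1.53791491, -0.01866205,
        1.2068739 , -0.05074476]), 'qd': array([ 5.25753482e-04, -2.36168940e-04, -3.53588708e-04,  9.60895748e-05,
       -1.21930303e-03,  1.37877396e-03,  1.31079098e-03]), 'tau': array([ 1.75145891e-03, -4.75124252e+01,  1.36510134e+00, -2.54221523e+01,
        1.14558946e-02,  9.42070561e-03, -1.59870751e-05]), 'tcp_pos': array([ 0.23466042, -0.60543547,  0.21310955]), 'ee_rot': array([ 0.58375592, -0.58306021,  0.40016988, -0.39891589]), 'wrist_force': array([-0.41381055, -0.64222255,  0.97010707]), 'ft_torque': array([ 0.01782846, -0.00070209,  0.01197148]), 'grip_width': 0.08550999676726317}
side [[473.7491732    0.         267.0915859 ]
 [  0.         473.7491732  180.11674887]
 [  0.           0.           1.        ]] [[-0.94289899 -0.33291973  0.01029281]
 [-0.23380726  0.63955019 -0.7323317 ]
 [ 0.2372249  -0.69292136 -0.68087028]] [0.58396303 0.22234471 1.16913869]
top [[417.52877753   0.         255.61149315]
 [  0.         417.52877753 201.15240164]
 [  0.           0.           1.        ]] [[-0.02249233 -0.99926006 -0.03119991]
 [-0.99632605  0.02498395 -0.08191578]
 [ 0.08263466  0.02924281 -0.99615078]] [0.0350482  0.64028523 1.0799849 ]
```

View pics/side0.png

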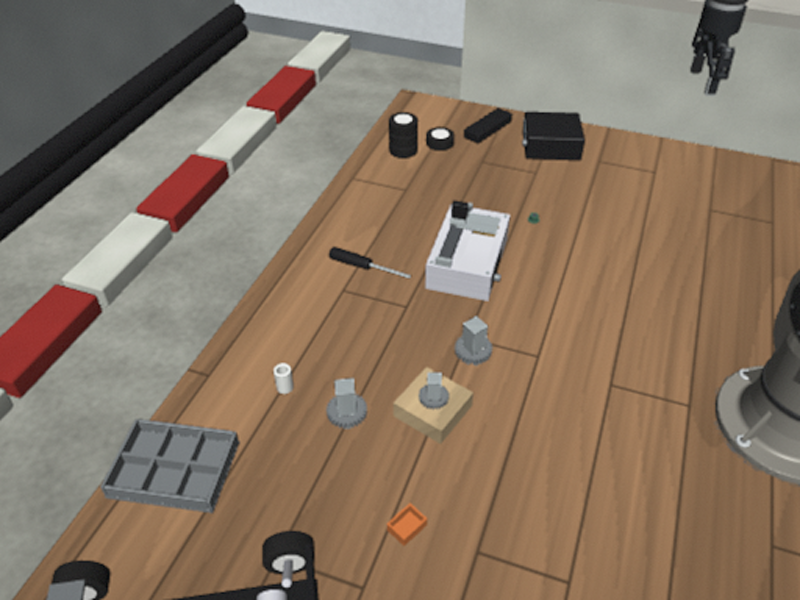

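View pics/top0.png

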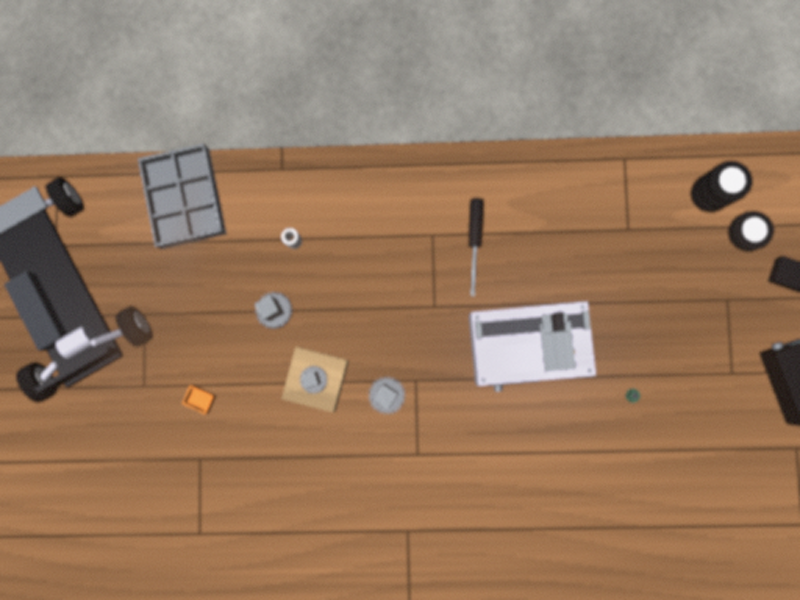

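The side view shows the stand at about (468,252), the gear in the plywood block at (433,390) with larger decoys beside it, and the tube at (283,378). In the top view the grip is at (558,321), the gear at (313,379), and the stand's left and right edges are at columns 475 and 592. I'll zoom in next.

```bash
python3 - <<'E'
import cv2,pickle
t=pickle.load(open("top0.pkl","rb"))["pixels"][:,:,::-1];s=pickle.load(open("side0.pkl","rb"))["pixels"][:,:,::-1]
def crop(im,x,y,w,h,k,n):
    cv2.imwrite(n,cv2.resize(im[y:y+h,x:x+w],None,fx=k,fy=k,interpolation=cv2.INTER_CUBIC))
crop(t,290,182,100,75,8,"pics/t_stand.png")
crop(t,170,205,100,75,8,"pics/t_rack.png")
crop(s,240,220,80,60,10,"pics/s_rack.png")
crop(s,260,120,80,75,8,"pics/s_stand.png")
E
```

```text
(no output)
```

View pics/t_stand.png

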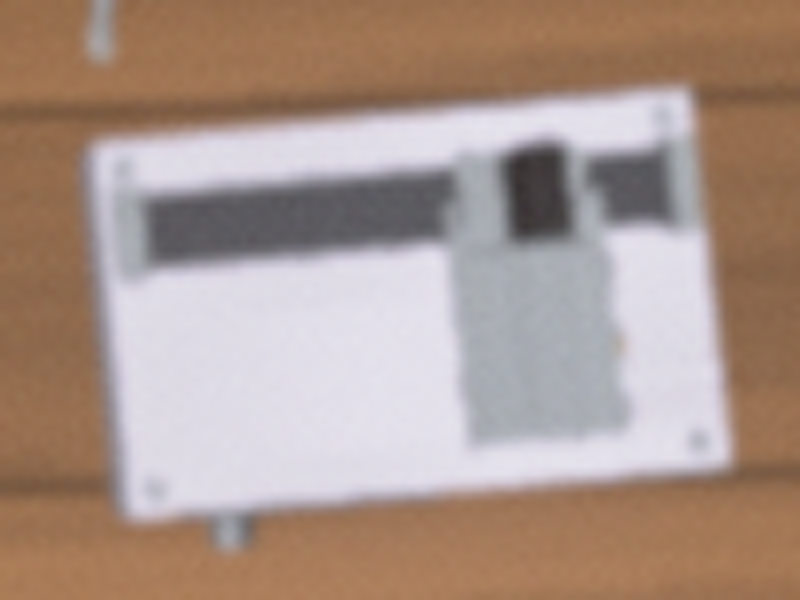

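View pics/t_rack.png

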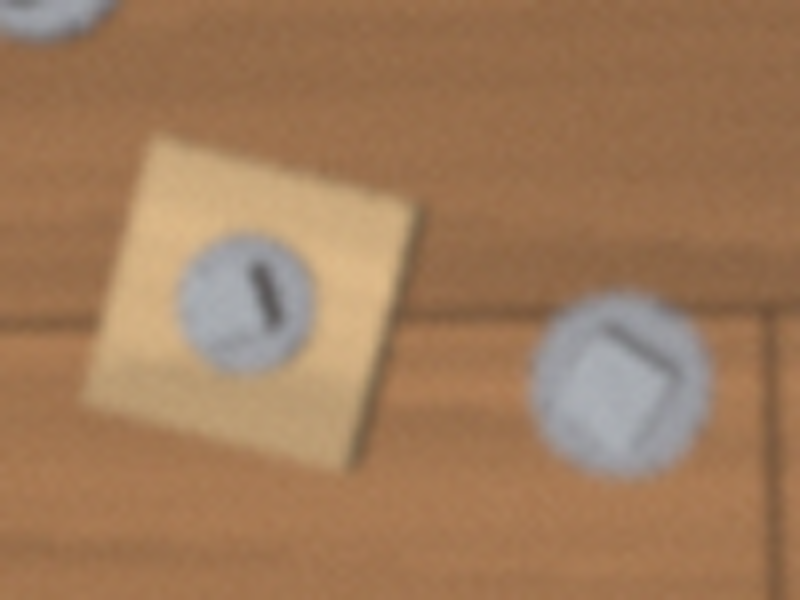

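View pics/s_rack.png

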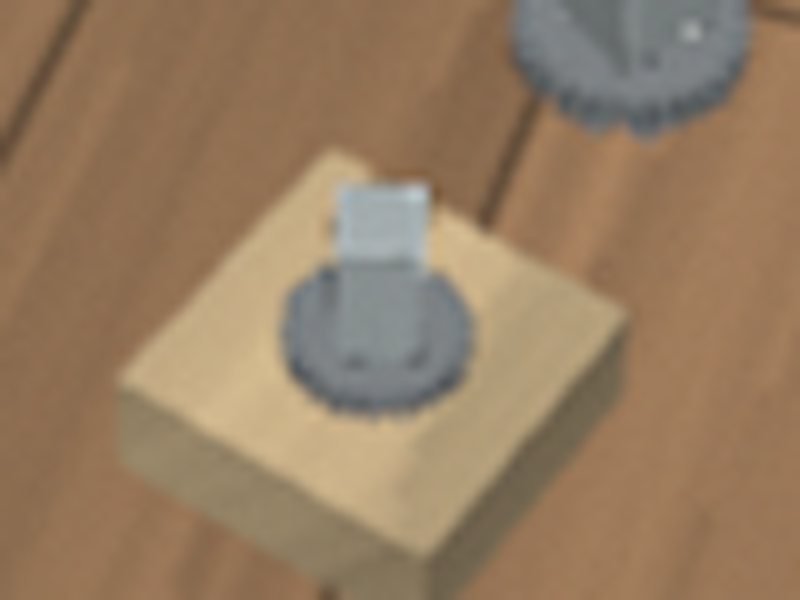

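View pics/s_stand.png

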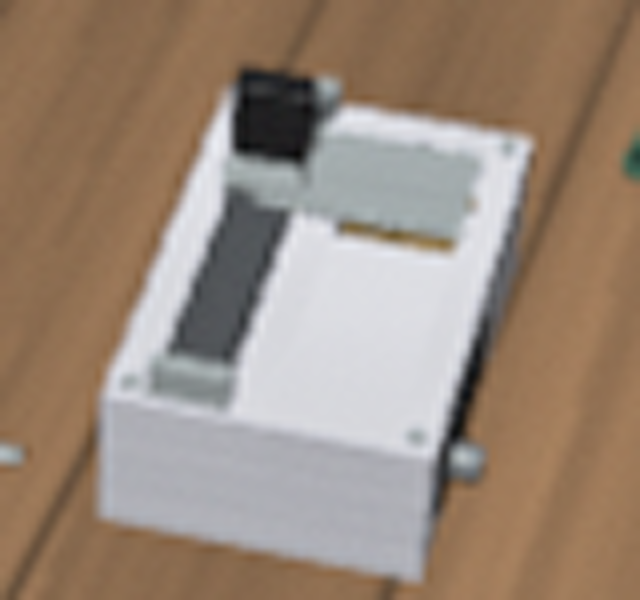

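```bash
cat > h.py <<'E'
import numpy as np,pickle,cv2
from scipy.optimize import least_squares
def load(n): return pickle.load(open(n+".pkl","rb"))
def px(p,o,k): return (np.array(p,float)+.5)/k-.5+np.array(o)
def proj(c,X):
    q=(c["R"]@np.atleast_2d(X).T).T+c["t"]; q=q@np.array(c["mtx"]).T; return q[:,:2]/q[:,2:]
def back(c,p,z):
    d=np.linalg.inv(c["mtx"])@np.array([p[0],p[1],1.]); d=c["R"].T@d; o=-c["R"].T@c["t"]
    return o+d*(z-o[2])/d[2]
def pose(x,P,):
    c,s=np.cos(x[2]),np.sin(x[2]); P=np.atleast_2d(P)
    return np.c_[x[0]+c*P[:,0]-s*P[:,1],x[1]+s*P[:,0]+c*P[:,1],P[:,2]]
def fit(obs,x0):
    f=lambda x:np.concatenate([(proj(c,pose(x,P))-p).ravel() for c,P,p in obs])
    r=least_squares(f,x0); return r.x,f(r.x).reshape(-1,2)
E
python3 - <<'E'
from h import *
t=load("top0");s=load("side0")
print("cams",-t["R"].T@t["t"],-s["R"].T@s["t"])
T=px([(90,140),(690,88),(733,467),(123,520)],(290,182),8)
S=px([(228,85),(535,135),(430,455),(105,392)],(260,120),8)
a,b,z=.06,.095,.06
PT=np.array([(a,b,z),(a,-b,z),(-a,-b,z),(-a,b,z)]);PS=PT[[1,2,3,0]]
for o in([(t,PT,T)],[(s,PS,S)],[(t,PT,T),(s,PS,S)]):
    x,r=fit(o,[.7,-.2,0]);print("stand",x,np.degrees(x[2]));print(r.round(1).tolist())
stand=x
T=px([(155,135),(420,207),(350,472),(82,403)],(170,205),8)
S=px([(335,148),(630,312),(428,555),(120,380)],(240,220),10)
a=b=.045;z=.034
PT=np.array([(a,b,z),(a,-b,z),(-a,-b,z),(-a,b,z)])
W=[back(s,p,z) for p in S];print("rackS",np.round(W,3));print("rackT",np.round([back(t,p,z) for p in T],3))
g=px([(510,150),(565,145),(570,235),(515,240)],(290,182),8)
print("grip top from top", np.round([back(t,p,.111) for p in g],3))
g=px([(240,70),(318,75),(310,88)],(260,120),8)
print("grip from side", np.round([back(s,p,.111) for p in g],3))
w=px((246,303),(170,205),8);print("wheel T",back(t,w,.042));w=px((378,335),(240,220),10);print("wheel S",back(s,w,.042))
h=px([(258,262),(275,330),(215,346)],(170,205),8);print("head T",np.round([back(t,p,.082) for p in h],4))
h=px([(342,187),(430,187),(424,275),(335,265)],(240,220),10);print("head S",np.round([back(s,p,.082) for p in h],4))
np.save("stand.npy",stand)
E
```

```text
cams [ 0.54947699 -0.01255638  1.12937076] [0.32525515 0.86233338 0.95285125]
stand [ 0.58608042 -0.1965021   0.06230454] 3.569787207085983
[[0.3, 0.2], [-0.4, 0.2], [-0.6, -0.1], [0.6, -0.4]]
stand [ 0.58480054 -0.19568831  0.0651171 ] 3.7309347885924278
[[0.2, -0.3], [-0.3, 0.1], [0.4, 0.1], [-0.4, -0.0]]
stand [ 0.58557877 -0.19635679  0.06352851] 3.639915307437714
[[0.2, 0.5], [-0.4, 0.4], [-0.6, 0.1], [0.6, -0.1], [0.1, -0.5], [-0.4, -0.0], [0.2, -0.1], [-0.6, -0.3]]
rackS [[0.564 0.113 0.034]
 [0.479 0.138 0.034]
 [0.503 0.223 0.034]
 [0.589 0.2   0.034]]
rackT [[0.591 0.197 0.034]
 [0.565 0.109 0.034]
 [0.48  0.134 0.034]
 [0.504 0.221 0.034]]
grip top from top [[ 0.63  -0.22   0.111]
 [ 0.631 -0.237  0.111]
 [ 0.604 -0.237  0.111]
 [ 0.603 -0.221  0.111]]
grip from side [[ 0.631 -0.23   0.111]
 [ 0.603 -0.237  0.111]
 [ 0.604 -0.228  0.111]]
wheel T [0.53544858 0.16581521 0.042     ]
wheel S [0.53283798 0.1715831  0.042     ]
head T [[0.5487 0.1553 0.082 ]
 [0.5273 0.1502 0.082 ]
 [0.5228 0.1692 0.082 ]]
head S [[0.5459 0.1627 0.082 ]
 [0.5262 0.1555 0.082 ]
 [0.5192 0.1814 0.082 ]
 [0.5398 0.1857 0.082 ]]
```

```bash
cat >> h.py <<'E'
from scipy.spatial.transform import Rotation as Ro
def go(target,yaw,st=None):
    """target TCP world, yaw of jaw (tool x) axis mod pi in world"""
    from bench import bot
    st=st or bot.sense()
    q=st["ee_rot"];R=Ro.from_quat([q[1],q[2],q[3],q[0]]).as_matrix()
    cur=np.arctan2(R[1,0],R[0,0]); d=(yaw-cur+np.pi/2)%np.pi-np.pi/2
    sh=R.T@(np.array(target)-st["tcp_pos"])
    print("tcp",st["tcp_pos"].round(4),"jawyaw",np.degrees(cur).round(2),"tooly",R[:,1].round(3),"q7",st["qpos"][6].round(2))
    print("shift tx ty tz",sh.round(4),"dyaw world deg",np.degrees(d).round(2),"twist (about tool y, = -dyaw if down)",(-np.degrees(d)).round(2),
     "F",st["wrist_force"].round(2),"w",round(st["grip_width"],4),"t",round(st["clock"],2))
E
python3 - <<'E'
from h import *
s=np.load("stand.npy")
go([.6175,-.2315,.21],s[2]+np.pi/2)
E
```

```text
tcp [ 0.2347 -0.6055  0.2133] jawyaw -68.81 tooly [-0.001  0.002 -1.   ] q7 -0.05
shift tx ty tz [-0.2103  0.0036  0.4921] dyaw world deg -17.55 twist (about tool y, = -dyaw if down) 17.55 F [-0.16  0.26 -0.07] w 0.0851 t 0.1
```

Request:
step_arm --steps '[{"tx": -0.03,"ty": 0,"tz": 0.045,"twist": 6},{"tx": -0.05,"ty": 0,"tz": 0.09,"twist": 12},{"tx": -0.07,"ty": 0,"tz": 0.135,"twist": 17.5},{"tx": -0.09,"ty": 0,"tz": 0.18,"twist": 17.5},{"tx": -0.11,"ty": 0,"tz": 0.225,"twist": 17.5},{"tx": -0.13,"ty": 0,"tz": 0.27,"twist": 17.5},{"tx": -0.15,"ty": 0,"tz": 0.315,"twist": 17.5},{"tx": -0.17,"ty": 0,"tz": 0.36,"twist": 17.5},{"tx": -0.19,"ty": 0,"tz": 0.405,"twist": 17.5},{"tx": -0.21,"ty": 0,"tz": 0.45,"twist": 17.5},{"tx": -0.21,"ty": 0,"tz": 0.492,"twist": 17.5},{"tx": -0.21,"ty": 0.004,"tz": 0.492,"twist": 17.5},{"tx": -0.21,"ty": 0.004,"tz": 0.492,"twist": 17.5}]' --claw 0.6

```text
clock: 1.4
tcp_pos: [0.6175, -0.2315, 0.2086]
ee_rot: [-0.516, 0.517, -0.484, 0.482]
wrist_force: [-0.5, -1.3, 0.1]
grip_width: 0.0511
```

```bash
python3 - <<'E'
from h import *
from bench import bot
s=np.load("stand.npy")
go([.6175,-.2315,.102],s[2]+np.pi/2)
c=bot.capture("side");cv2.imwrite("pics/s1.png",cv2.resize(c["pixels"][90:230,220:390,::-1],None,fx=4,fy=4,interpolation=cv2.INTER_CUBIC))
E
```

```text
tcp [ 0.6175 -0.2315  0.2086] jawyaw -86.19 tooly [-0.003  0.001 -1.   ] q7 -1.25
shift tx ty tz [1.000e-04 1.066e-01 3.000e-04] dyaw world deg -0.17 twist (about tool y, = -dyaw if down) 0.17 F [-0.45 -1.32  0.06] w 0.0511 t 1.4
```

View pics/s1.png

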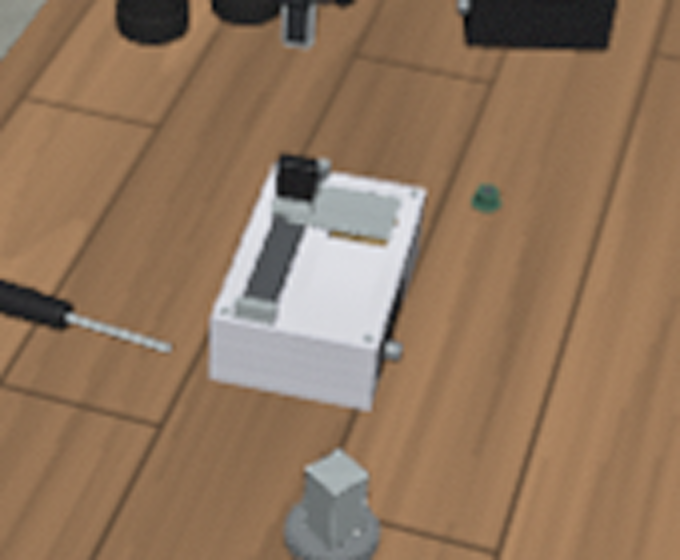

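The fingers hang above and behind the grip, which is at (298,178) in this crop, and the path down is clear. I'll descend and grasp.

Request:
step_arm --steps '[{"ty": 0.04},{"ty": 0.075},{"ty": 0.095},{"ty": 0.106},{"ty": 0.106}]'

```text
invalid input
```

Request:
step_arm --steps '[{"ty": 0},{"ty": 0},{"ty": 0},{"ty": 0},{"ty": 0},{"ty": 0}]' --claw 0 --force 40

```text
invalid input
```

```bash
python3 - <<'E'
from h import *
s=np.load("stand.npy")
go(np.array([.6175,-.2315,.102])+.067*np.array([-np.sin(s[2]),np.cos(s[2]),0]),s[2]+np.pi/2)
E
```

```text
tcp [ 0.6166 -0.2331  0.2091] jawyaw -86.34 tooly [-0.003 -0.    -1.   ] q7 -1.26
shift tx ty tz [-0.0686  0.1071  0.0013] dyaw world deg -0.02 twist (about tool y, = -dyaw if down) 0.02 F [-0.6  -0.49 -0.18] w 0.0514 t 1.45
```

The call was refused, probably because each row needs all four fields.

Request:
step_arm --steps '[{"tx": 0,"ty": 0.04,"tz": 0,"twist": 0},{"tx": 0,"ty": 0.075,"tz": 0,"twist": 0},{"tx": 0,"ty": 0.095,"tz": 0,"twist": 0},{"tx": 0,"ty": 0.106,"tz": 0,"twist": 0},{"tx": 0,"ty": 0.106,"tz": 0,"twist": 0}]'

```text
clock: 1.95
tcp_pos: [0.6157, -0.2336, 0.1029]
ee_rot: [-0.515, 0.516, -0.485, 0.483]
wrist_force: [1.1, 0.0, 0.1]
grip_width: 0.0509
```

```bash
python3 - <<'E'
from h import *
from bench import bot
s=np.load("stand.npy")
go([.6175,-.2315,.102],s[2]+np.pi/2)
c=bot.capture("side");cv2.imwrite("pics/s2.png",cv2.resize(c["pixels"][90:210,240:370,::-1],None,fx=5,fy=5,interpolation=cv2.INTER_CUBIC))
E
```

```text
tcp [ 0.6157 -0.2336  0.1029] jawyaw -86.43 tooly [-0.003  0.    -1.   ] q7 -1.27
shift tx ty tz [-0.002   0.0009  0.0019] dyaw world deg 0.07 twist (about tool y, = -dyaw if down) -0.07 F [1.06 0.03 0.12] w 0.0509 t 1.95
```

View pics/s2.png

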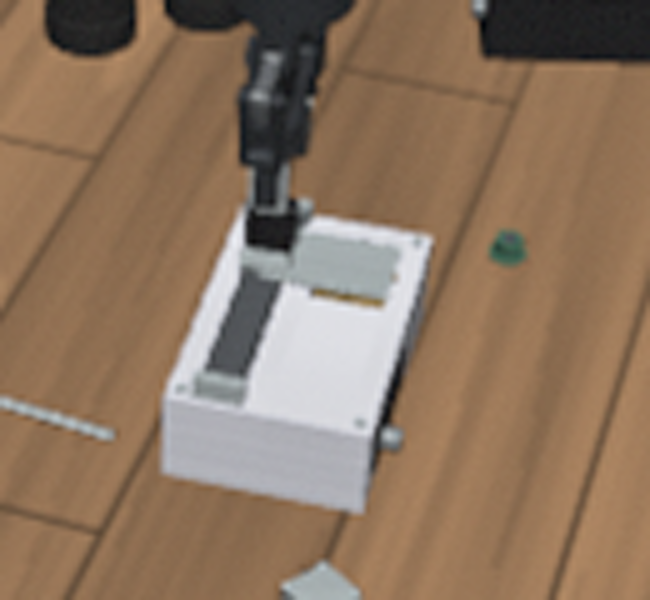

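```bash
python3 - <<'E'
from h import *
c=load("side0");t=load("top0")
for d in(.025,-.025):
  for z in (.102,.084):
    p=proj(c,[[.616+ .0635*-d,-.2335+d,z]])[0];print(d,z,(p-[240,90])*5)
from bench import bot
for n in("top","side"):
  k=bot.capture(n);pickle.dump(k,open(n+"2.pkl","wb"))
p=load("top2")["pixels"][182:257,290:390,::-1];q=load("side2")["pixels"][110:170,270:330,::-1]
cv2.imwrite("pics/t2.png",cv2.resize(p,None,fx=8,fy=8,interpolation=cv2.INTER_CUBIC));cv2.imwrite("pics/s2b.png",cv2.resize(q,None,fx=10,fy=10,interpolation=cv2.INTER_CUBIC))
E
```

```text
0.025 0.102 [263.44205817 230.1351808 ]
0.025 0.084 [262.01043111 254.33081624]
-0.025 0.102 [282.9522722  181.23288281]
-0.025 0.084 [281.38956858 205.24962134]
```

View pics/t2.png

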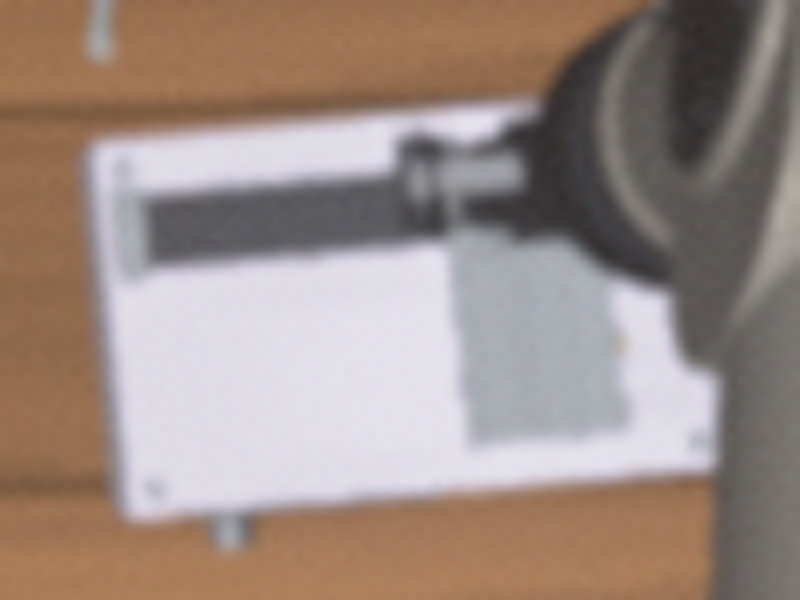

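View pics/s2b.png

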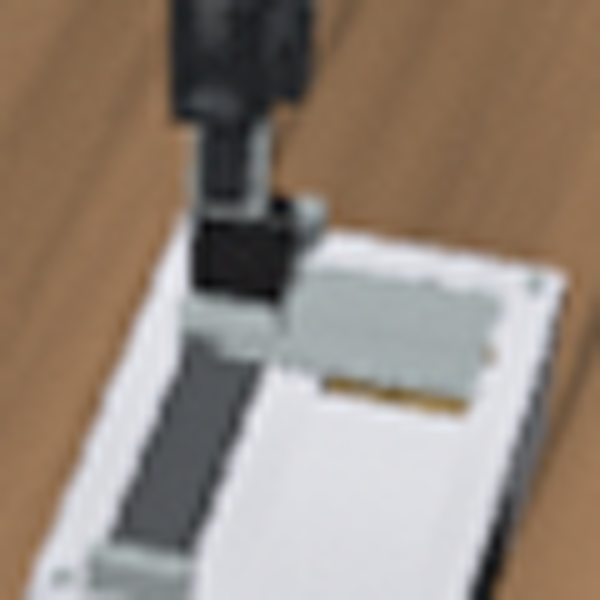

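The two views together show the near finger's black pad in front of the grip, at (243,255) in the side crop and (422,190) in the top crop. There is no contact force. I'll close the gripper.

Request:
step_arm --steps '[{"tx": 0,"ty": 0,"tz": 0,"twist": 0},{"tx": 0,"ty": 0,"tz": 0,"twist": 0},{"tx": 0,"ty": 0,"tz": 0,"twist": 0},{"tx": 0,"ty": 0,"tz": 0,"twist": 0},{"tx": 0,"ty": 0,"tz": 0,"twist": 0},{"tx": 0,"ty": 0,"tz": 0,"twist": 0}]' --claw 0 --force 40

```text
clock: 2.7
tcp_pos: [0.6178, -0.2324, 0.1042]
ee_rot: [-0.516, 0.516, -0.484, 0.484]
wrist_force: [-0.4, -0.0, -0.1]
grip_width: -0.0001
```

It closed to zero width, so nothing is held. I need another look.

```bash
python3 - <<'E'
from h import *
from bench import bot
for n in("top","side"):
  k=bot.capture(n);pickle.dump(k,open(n+"3.pkl","wb"))
p=load("top3")["pixels"][182:257,290:390,::-1];q=load("side3")["pixels"][100:160,270:330,::-1]
cv2.imwrite("pics/t3.png",cv2.resize(p,None,fx=8,fy=8,interpolation=cv2.INTER_CUBIC));cv2.imwrite("pics/s3b.png",cv2.resize(q,None,fx=10,fy=10,interpolation=cv2.INTER_CUBIC))
x=bot.sense();print(x["tcp_pos"],x["grip_width"])
for z in(.085,.104): print(proj(load("side3"),[[.617,-.232,z]])[0]-[270,100], proj(load("top3"),[[.617,-.232,z]])[0]-[290,182])
E
```

```text
[ 0.61774961 -0.23239824  0.10415918] -0.00020297549660157436
[23.91438256 35.84835008] [66.16526039 24.29078668]
[24.22719407 30.75065892] [67.78752096 23.74934488]
```

View pics/t3.png

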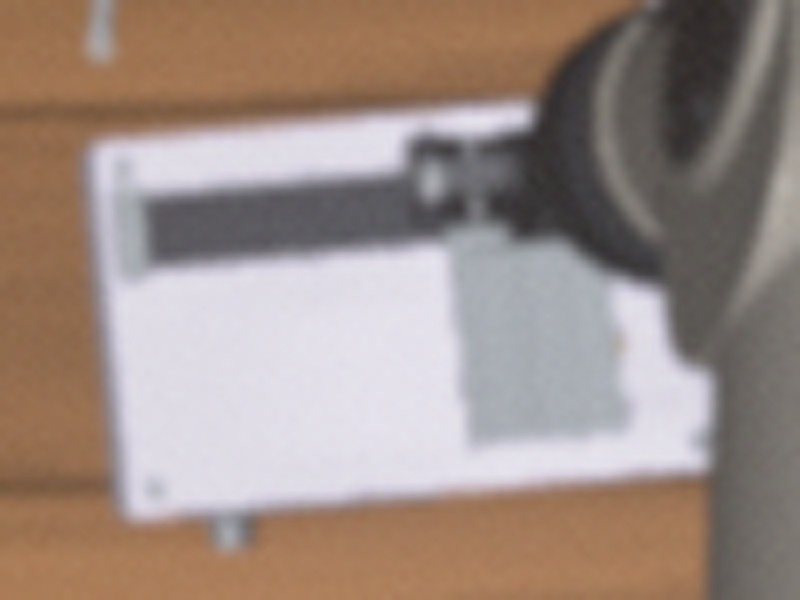

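View pics/s3b.png

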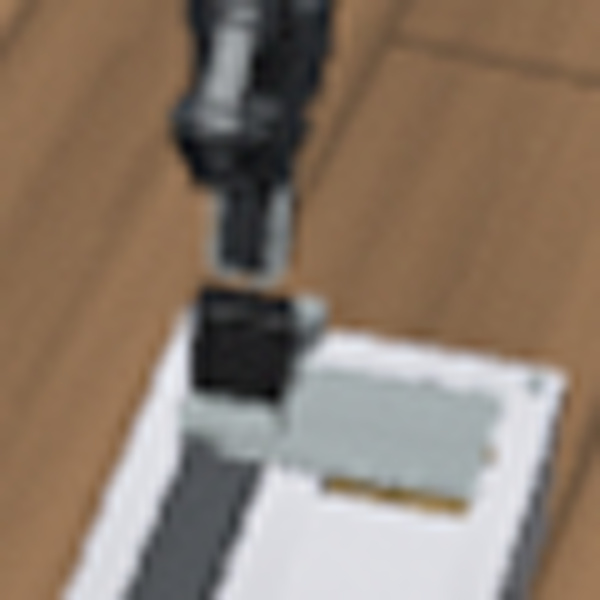

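```bash
python3 - <<'E'
from h import *
s0=load("side0");p=np.array([.2347,-.6055,.2131])
for z in(0,-.019,-.006): print("start",z,proj(s0,[p+[0,0,z]])[0])
t=load("top3")
for z in(.104,.158,.2,.25,.3): print(z,proj(t,[[.6177,-.2324,z]])[0])
q=s0["pixels"][0:75,430:512,::-1];cv2.imwrite("pics/s0tip.png",cv2.resize(q,None,fx=8,fy=8,interpolation=cv2.INTER_CUBIC))
cv2.imwrite("pics/t3w.png",cv2.resize(t["pixels"][130:380,280:512,::-1],None,fx=2.4,fy=2.4,interpolation=cv2.INTER_CUBIC))
E
```

```text
start 0 [446.07742145  61.35844091]
start -0.019 [444.48499383  66.73345095]
start -0.006 [445.57158884  63.06580602]
0.104 [357.93997441 205.4597391 ]
0.158 [362.90565157 203.78912474]
0.2 [367.16713414 202.35542422]
0.25 [372.77156636 200.469912  ]
0.3 [379.05239148 198.35683934]
```

View pics/s0tip.png

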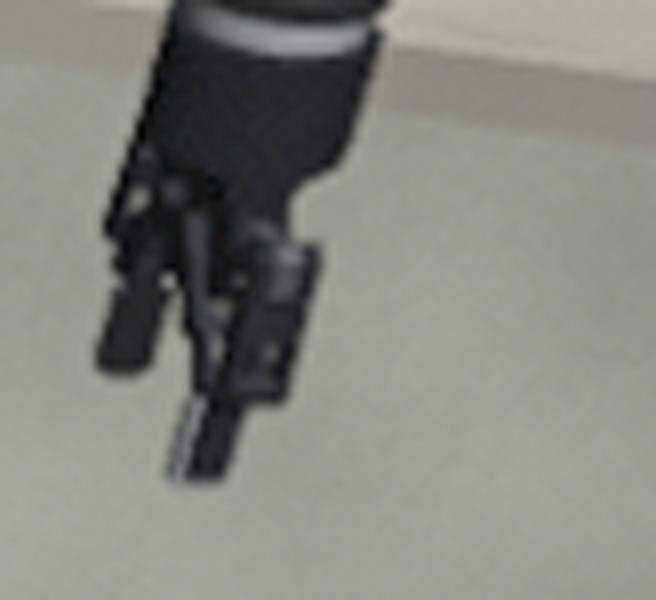

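View pics/t3w.png

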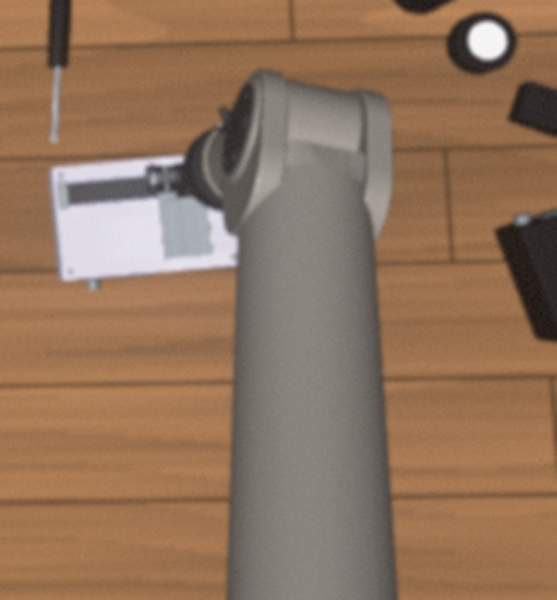

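Both the start picture and this one place the fingertips about 30 mm higher than the reported TCP implies. Here the tip is at (248,275) in the crop, just above the grip's top, with no contact. I'll trust the pictures and go lower with force checks.

Request:
step_arm --steps '[{"tx": 0,"ty": 0,"tz": 0,"twist": 0},{"tx": 0,"ty": 0,"tz": 0,"twist": 0},{"tx": 0,"ty": 0,"tz": 0,"twist": 0},{"tx": 0,"ty": 0,"tz": 0,"twist": 0},{"tx": 0,"ty": 0.01,"tz": 0,"twist": 0},{"tx": 0,"ty": 0.02,"tz": 0,"twist": 0},{"tx": 0,"ty": 0.024,"tz": 0,"twist": 0},{"tx": 0,"ty": 0.024,"tz": 0,"twist": 0}]' --claw 0.5

```text
clock: 3.6
tcp_pos: [0.6168, -0.2321, 0.0786]
ee_rot: [-0.515, 0.516, -0.484, 0.483]
wrist_force: [-0.2, -0.1, -0.2]
grip_width: 0.0431
```

```bash
python3 - <<'E'
from h import *
from bench import bot
for n in("top","side"):
  k=bot.capture(n);pickle.dump(k,open(n+"4.pkl","wb"))
p=load("top4")["pixels"][182:257,290:390,::-1];q=load("side4")["pixels"][100:160,270:330,::-1]
cv2.imwrite("pics/s4t4.png",np.hstack([cv2.resize(p,(400,300)),cv2.resize(q,(400,400),interpolation=cv2.INTER_CUBIC)[:300]]) )
cv2.imwrite("pics/s4b.png",cv2.resize(q,None,fx=10,fy=10,interpolation=cv2.INTER_CUBIC))
x=bot.sense();print(x["tcp_pos"],x["grip_width"],x["wrist_force"])
E
```

```text
[ 0.61777319 -0.23239513  0.07996412] 0.04259436302236516 [ 1.24097819 -0.54790032  0.77882643]
```

View pics/s4b.png

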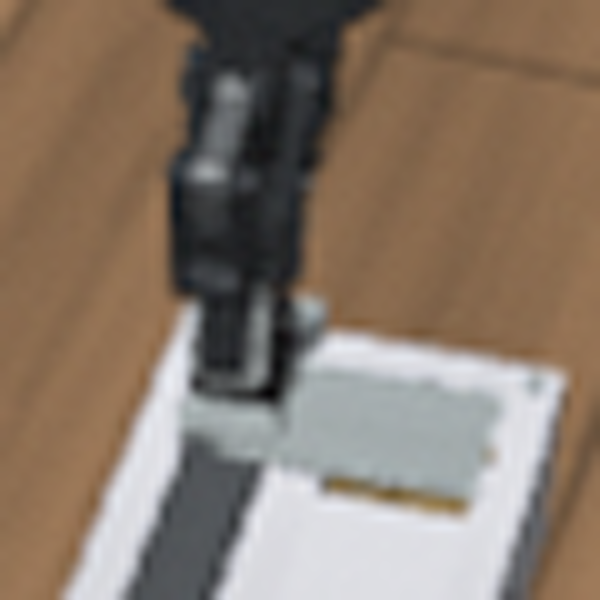

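The near finger now overlaps the grip, with its tip at row 385, about z 0.09. Closing again.

Request:
step_arm --steps '[{"tx": 0,"ty": 0,"tz": 0,"twist": 0},{"tx": 0,"ty": 0,"tz": 0,"twist": 0},{"tx": 0,"ty": 0,"tz": 0,"twist": 0},{"tx": 0,"ty": 0,"tz": 0,"twist": 0},{"tx": 0,"ty": 0,"tz": 0,"twist": 0}]' --claw 0 --force 40

```text
clock: 4.2
tcp_pos: [0.6181, -0.2322, 0.0808]
ee_rot: [0.516, -0.516, 0.483, -0.484]
wrist_force: [-0.7, 1.0, 4.7]
grip_width: 0.0126
```

It has gripped at 13 mm width. Sliding toward stand +y, which is tool −x.

Request:
step_arm --steps '[{"tx": -0.01,"ty": -0.002,"tz": 0,"twist": 0},{"tx": -0.022,"ty": -0.002,"tz": 0,"twist": 0},{"tx": -0.034,"ty": -0.002,"tz": 0,"twist": 0},{"tx": -0.046,"ty": -0.002,"tz": 0,"twist": 0},{"tx": -0.056,"ty": -0.002,"tz": 0,"twist": 0},{"tx": -0.062,"ty": -0.002,"tz": 0,"twist": 0},{"tx": -0.066,"ty": -0.002,"tz": 0,"twist": 0},{"tx": -0.068,"ty": -0.002,"tz": 0,"twist": 0},{"tx": -0.068,"ty": -0.002,"tz": 0,"twist": 0}]'

```text
clock: 5.1
tcp_pos: [0.6138, -0.1686, 0.081]
ee_rot: [-0.515, 0.517, -0.482, 0.486]
wrist_force: [7.2, -7.6, -15.3]
grip_width: 0.0127
```

```bash
python3 - <<'E'
from h import *
from bench import bot
x=bot.sense();print(x["tcp_pos"],x["grip_width"],x["wrist_force"])
for n in("side",):
  k=bot.capture(n);pickle.dump(k,open(n+"5.pkl","wb"))
q=load("side5")["pixels"][110:200,260:350,::-1]
cv2.imwrite("pics/s5b.png",cv2.resize(q,(600,600),interpolation=cv2.INTER_CUBIC))
E
```

```text
[ 0.61380794 -0.16863845  0.0809832 ] 0.01271187981046192 [  7.19749429  -7.63580283 -15.33027316]
```

View pics/s5b.png

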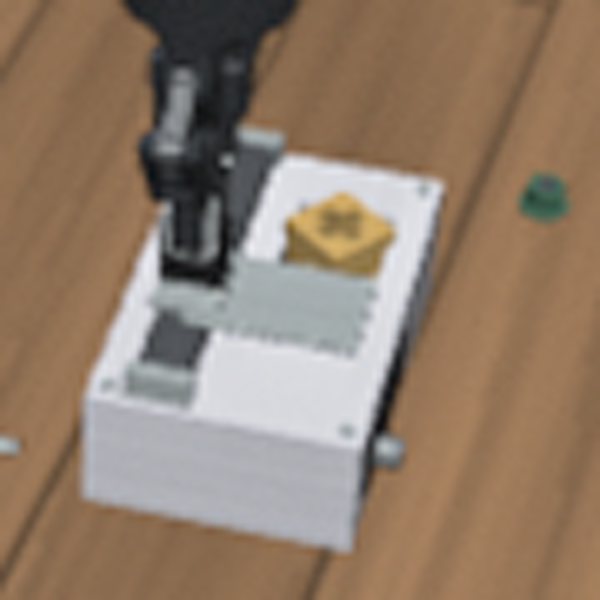

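The shutter is open: the brass cup with its cross slot is now visible at (340,235), and 7.6 N opposes +y at the stop. Releasing and rising.

Request:
step_arm --steps '[{"tx": 0,"ty": 0,"tz": 0,"twist": 0},{"tx": 0,"ty": 0,"tz": 0,"twist": 0},{"tx": 0,"ty": 0,"tz": 0,"twist": 0},{"tx": 0,"ty": 0,"tz": 0,"twist": 0},{"tx": 0,"ty": -0.03,"tz": 0,"twist": 0},{"tx": 0,"ty": -0.07,"tz": 0,"twist": 0},{"tx": 0,"ty": -0.11,"tz": 0,"twist": 0},{"tx": 0,"ty": -0.11,"tz": 0,"twist": 0}]' --claw 0.5

```text
clock: 5.95
tcp_pos: [0.6176, -0.165, 0.1996]
ee_rot: [0.518, -0.514, 0.48, -0.487]
wrist_force: [0.6, -0.5, -0.3]
grip_width: 0.0427
```

```bash
python3 - <<'E'
from h import *
yaw=np.radians(14.5)
go([.534,.167,.21],yaw)
go([.534,.167,.21],yaw+np.pi/2)
E
```

```text
tcp [ 0.6176 -0.165   0.1996] jawyaw -86.3 tooly [ 0.012 -0.003 -1.   ] q7 -1.36
shift tx ty tz [-0.3366 -0.0124 -0.0618] dyaw world deg -79.2 twist (about tool y, = -dyaw if down) 79.2 F [ 0.63 -0.55 -0.26] w 0.0427 t 5.95
tcp [ 0.6176 -0.165   0.1996] jawyaw -86.3 tooly [ 0.012 -0.003 -1.   ] q7 -1.36
shift tx ty tz [-0.3366 -0.0124 -0.0618] dyaw world deg 10.8 twist (about tool y, = -dyaw if down) -10.8 F [ 0.63 -0.55 -0.26] w 0.0427 t 5.95
```

Request:
step_arm --steps '[{"tx": -0.045,"ty": -0.005,"tz": -0.008,"twist": -5},{"tx": -0.09,"ty": -0.012,"tz": -0.016,"twist": -10.8},{"tx": -0.135,"ty": -0.012,"tz": -0.024,"twist": -10.8},{"tx": -0.18,"ty": -0.012,"tz": -0.032,"twist": -10.8},{"tx": -0.225,"ty": -0.012,"tz": -0.04,"twist": -10.8},{"tx": -0.27,"ty": -0.012,"tz": -0.05,"twist": -10.8},{"tx": -0.31,"ty": -0.012,"tz": -0.058,"twist": -10.8},{"tx": -0.336,"ty": -0.012,"tz": -0.062,"twist": -10.8},{"tx": -0.336,"ty": -0.012,"tz": -0.062,"twist": -10.8},{"tx": -0.336,"ty": -0.012,"tz": -0.062,"twist": -10.8}]'

```text
clock: 6.95
tcp_pos: [0.5294, 0.167, 0.204]
ee_rot: [-0.559, 0.56, -0.432, 0.433]
wrist_force: [0.7, -0.6, 0.6]
grip_width: 0.0425
```

```bash
python3 - <<'E'
from h import *
from bench import bot
go([.534,.167,.2],np.radians(104.5))
for n in("side","top"):
  k=bot.capture(n);pickle.dump(k,open(n+"6.pkl","wb"))
q=load("side6")["pixels"][110:200,260:350,::-1]
cv2.imwrite("pics/s6.png",cv2.resize(q,(600,600),interpolation=cv2.INTER_CUBIC))
cv2.imwrite("pics/t6.png",cv2.resize(load("top6")["pixels"][182:257,290:390,::-1],None,fx=8,fy=8,interpolation=cv2.INTER_CUBIC))
cv2.imwrite("pics/s6g.png",cv2.resize(load("side6")["pixels"][190:290,220:340,::-1],None,fx=6,fy=6,interpolation=cv2.INTER_CUBIC))
E
```

```text
tcp [0.5294 0.167  0.204 ] jawyaw -75.41 tooly [-0.    -0.001 -1.   ] q7 -1.79
shift tx ty tz [0.0012 0.004  0.0045] dyaw world deg -0.09 twist (about tool y, = -dyaw if down) 0.09 F [ 0.68 -0.57  0.56] w 0.0425 t 6.95
```

View pics/s6.png

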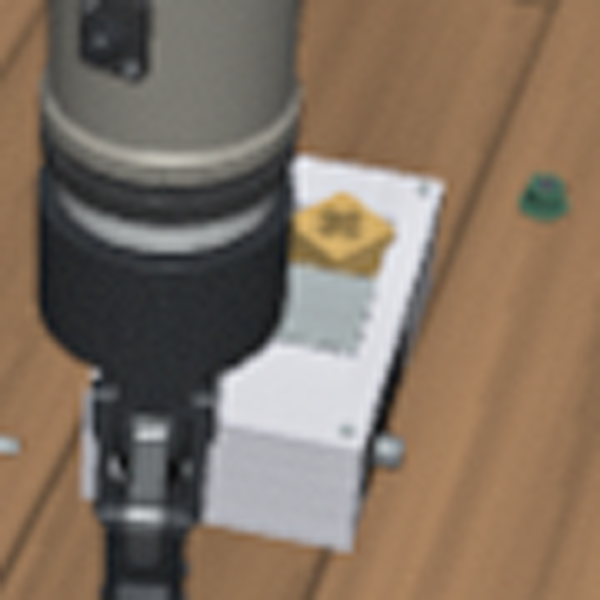

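View pics/t6.png

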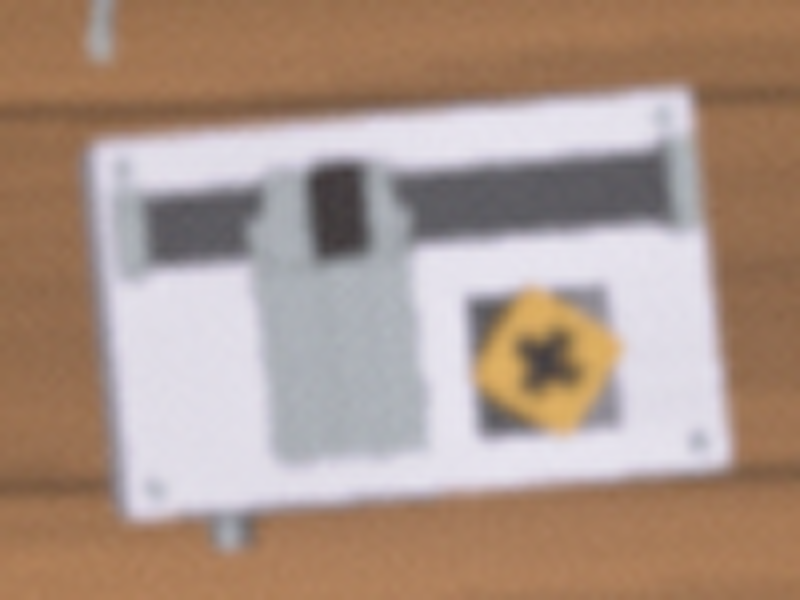

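View pics/s6g.png

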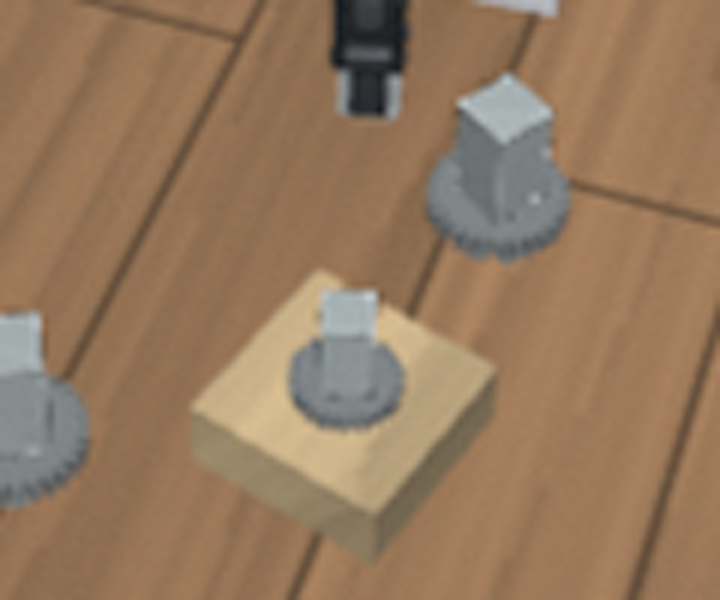

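The side crop shows the gear in the block at (350,360) with the fingers above. In the top view the cup is at (548,361), yawed roughly 37°, with the cross along its sides, and the grip is now at (340,210). I'll measure the shutter travel and the cup pose.

```bash
python3 - <<'E'
from h import *
t=load("top6");t0=load("top0");s6=load("side6")
stand=np.load("stand.npy");R=np.array([[np.cos(stand[2]),-np.sin(stand[2])],[np.sin(stand[2]),np.cos(stand[2])]])
loc=lambda c,p,z:R.T@(back(c,p,z)[:2]-stand[:2])
# travel by template match upsampled tongue+grip
k=8
def up(im):return cv2.resize(im[182:257,290:390],None,fx=k,fy=k,interpolation=cv2.INTER_CUBIC)
a=up(t0["pixels"]);b=up(t["pixels"])
for nm,(x0,x1,y0,y1),z in (("tongue",(440,645,300,450),.074),("grip",(500,580,150,245),.111),("both",(440,640,250,450),.074)):
    r=cv2.matchTemplate(b,a[y0:y1,x0:x1],cv2.TM_CCOEFF_NORMED);_,m,_,l=cv2.minMaxLoc(r)
    p0=px((x0,y0),(290,182),k);p1=px(l,(290,182),k)
    print(nm,m,l,(loc(t,p1,z)-loc(t0,p0,z)).round(4))
z=.069
T=px([(537,287),(622,350),(565,435),(475,365)],(290,182),8)
a=.018
P=np.array([(a,a,z),(a,-a,z),(-a,-a,z),(-a,a,z)])
x,r=fit([(t,P,T)],[.56,-.235,np.radians(37)]);print("cup T",x,np.degrees(x[2]),r.round(1).tolist(),loc(t,T.mean(0),z))
print("cross T",back(t,px((548,361),(290,182),8),z))
S=px([(343,192),(397,232),(338,270),(286,228)],(260,110),600/90)
W=np.array([back(s6,p,z) for p in S]);print("cup S",W.round(4),W.mean(0),"nominal",R@np.array([-.022,-.04])+stand[:2])
E
```

```text
tongue 0.9653998613357544 (243, 321) [-0.0012  0.062 ]
grip 0.9747555255889893 (301, 168) [-0.0001  0.0605]
both 0.9672635197639465 (243, 270) [-0.0009  0.062 ]
cup T [ 0.56705477 -0.23849621 -0.67338973] -38.5823896246965 [[0.0, -1.0], [1.0, -0.2], [-0.3, 0.6], [-0.7, 0.6]] [-0.02119393 -0.04088677]
cross T [ 0.56648659 -0.2379366   0.069     ]
cup S [[ 0.57   -0.2581  0.069 ]
 [ 0.5394 -0.2384  0.069 ]
 [ 0.557  -0.2034  0.069 ]
 [ 0.587  -0.224   0.069 ]] [ 0.56333106 -0.23097438  0.069     ] nominal [ 0.56616259 -0.23767279]
```

Camera-measured travel is only 60.5–62 mm, too close to the 61 mm limit. I'll go back, regrip and press harder against the stop before touching the gear.

```bash
python3 - <<'E'
from h import *
s=np.load("stand.npy")
go([.614,-.168,.2],s[2]+np.pi/2)
E
```

```text
tcp [0.5301 0.1651 0.2039] jawyaw -75.63 tooly [-0.    -0.001 -1.   ] q7 -1.79
shift tx ty tz [ 0.3435  0.0043 -0.0014] dyaw world deg -10.73 twist (about tool y, = -dyaw if down) 10.73 F [ 0.09 -0.99 -0.45] w 0.0428 t 7.05
```

Request:
step_arm --steps '[{"tx": 0.045,"ty": 0,"tz": 0,"twist": 5},{"tx": 0.09,"ty": 0,"tz": 0,"twist": 10.7},{"tx": 0.135,"ty": 0,"tz": 0,"twist": 10.7},{"tx": 0.18,"ty": 0,"tz": 0,"twist": 10.7},{"tx": 0.225,"ty": 0,"tz": 0,"twist": 10.7},{"tx": 0.27,"ty": 0,"tz": 0,"twist": 10.7},{"tx": 0.315,"ty": 0,"tz": 0,"twist": 10.7},{"tx": 0.343,"ty": 0.004,"tz": -0.001,"twist": 10.7},{"tx": 0.343,"ty": 0.004,"tz": -0.001,"twist": 10.7},{"tx": 0.343,"ty": 0.004,"tz": -0.001,"twist": 10.7}]'

```text
clock: 8.05
tcp_pos: [0.614, -0.1675, 0.1997]
ee_rot: [-0.515, 0.516, -0.485, 0.484]
wrist_force: [-0.1, 0.9, -0.4]
grip_width: 0.0429
```

```bash
python3 - <<'E'
from h import *
s=np.load("stand.npy")
go([.614,-.168,.082],s[2]+np.pi/2)
E
```

```text
tcp [ 0.614  -0.1675  0.1997] jawyaw -86.44 tooly [-0.001  0.    -1.   ] q7 -1.36
shift tx ty tz [5.000e-04 1.177e-01 1.000e-04] dyaw world deg 0.08 twist (about tool y, = -dyaw if down) -0.08 F [-0.12  0.94 -0.39] w 0.0429 t 8.05
```

Request:
step_arm --steps '[{"tx": 0,"ty": 0.04,"tz": 0,"twist": 0},{"tx": 0,"ty": 0.08,"tz": 0,"twist": 0},{"tx": 0,"ty": 0.105,"tz": 0,"twist": 0},{"tx": 0,"ty": 0.118,"tz": 0,"twist": 0},{"tx": 0,"ty": 0.118,"tz": 0,"twist": 0}]'

```text
clock: 8.55
tcp_pos: [0.6135, -0.1641, 0.0807]
ee_rot: [-0.516, 0.517, -0.484, 0.482]
wrist_force: [0.1, 0.1, 0.4]
grip_width: 0.0431
```

Request:
step_arm --steps '[{"tx": 0,"ty": 0,"tz": 0,"twist": 0},{"tx": 0,"ty": 0,"tz": 0,"twist": 0},{"tx": 0,"ty": 0,"tz": 0,"twist": 0},{"tx": 0,"ty": 0,"tz": 0,"twist": 0},{"tx": 0,"ty": 0,"tz": 0,"twist": 0}]' --claw 0 --force 40

```text
clock: 9.05
tcp_pos: [0.6165, -0.1685, 0.0845]
ee_rot: [0.516, -0.516, 0.481, -0.486]
wrist_force: [1.7, -4.8, 3.0]
grip_width: 0.0128
```

Request:
step_arm --steps '[{"tx": -0.003,"ty": 0,"tz": 0,"twist": 0},{"tx": -0.006,"ty": 0,"tz": 0,"twist": 0},{"tx": -0.009,"ty": 0,"tz": 0,"twist": 0},{"tx": -0.01,"ty": 0,"tz": 0,"twist": 0},{"tx": -0.01,"ty": 0,"tz": 0,"twist": 0}]'

```text
clock: 9.55
tcp_pos: [0.6165, -0.1684, 0.0846]
ee_rot: [-0.513, 0.517, -0.479, 0.491]
wrist_force: [4.6, -19.3, -3.0]
grip_width: 0.0126
```

19 N produced no further motion, so the shutter is on its hard stop. I'll release and go to the gear.

Request:
step_arm --steps '[{"tx": 0.008,"ty": 0,"tz": 0,"twist": 0},{"tx": 0.008,"ty": 0,"tz": 0,"twist": 0}]'

```text
clock: 9.75
tcp_pos: [0.6165, -0.1684, 0.0845]
ee_rot: [-0.515, 0.516, -0.481, 0.487]
wrist_force: [2.8, -7.9, 3.1]
grip_width: 0.0127
```

Request:
step_arm --steps '[{"tx": 0,"ty": 0,"tz": 0,"twist": 0},{"tx": 0,"ty": 0,"tz": 0,"twist": 0},{"tx": 0,"ty": 0,"tz": 0,"twist": 0},{"tx": 0,"ty": 0,"tz": 0,"twist": 0},{"tx": 0,"ty": -0.04,"tz": 0,"twist": 0},{"tx": 0,"ty": -0.09,"tz": 0,"twist": 0},{"tx": 0,"ty": -0.12,"tz": 0,"twist": 0},{"tx": 0,"ty": -0.12,"tz": 0,"twist": 0}]' --claw 0.6

```text
clock: 10.55
tcp_pos: [0.6182, -0.1635, 0.2082]
ee_rot: [0.518, -0.514, 0.48, -0.486]
wrist_force: [-0.4, -0.3, 0.3]
grip_width: 0.051
```

```bash
python3 - <<'E'
from h import *
go([.534,.167,.2],np.radians(104.5))
E
```

```text
tcp [ 0.6182 -0.1635  0.2082] jawyaw -86.18 tooly [ 0.01  -0.002 -1.   ] q7 -1.36
shift tx ty tz [-0.3354  0.0067 -0.062 ] dyaw world deg 10.68 twist (about tool y, = -dyaw if down) -10.68 F [-0.4  -0.29  0.26] w 0.051 t 10.55
```

Request:
step_arm --steps '[{"tx": -0.045,"ty": 0,"tz": -0.008,"twist": -5},{"tx": -0.09,"ty": 0,"tz": -0.016,"twist": -10.7},{"tx": -0.135,"ty": 0,"tz": -0.024,"twist": -10.7},{"tx": -0.18,"ty": 0,"tz": -0.032,"twist": -10.7},{"tx": -0.225,"ty": 0,"tz": -0.04,"twist": -10.7},{"tx": -0.27,"ty": 0,"tz": -0.05,"twist": -10.7},{"tx": -0.31,"ty": 0,"tz": -0.058,"twist": -10.7},{"tx": -0.335,"ty": 0.007,"tz": -0.062,"twist": -10.7},{"tx": -0.335,"ty": 0.007,"tz": -0.062,"twist": -10.7},{"tx": -0.335,"ty": 0.007,"tz": -0.062,"twist": -10.7}]'

```text
clock: 11.55
tcp_pos: [0.5297, 0.1669, 0.1943]
ee_rot: [-0.559, 0.56, -0.433, 0.432]
wrist_force: [-0.2, -0.2, -0.4]
grip_width: 0.0509
```

```bash
python3 - <<'E'
from h import *
from bench import bot
go([.534,.167,.12],np.radians(104.5))
for n in("side","top"):
  k=bot.capture(n);pickle.dump(k,open(n+"7.pkl","wb"))
cv2.imwrite("pics/t7.png",cv2.resize(load("top7")["pixels"][180:300,140:300,::-1],None,fx=5,fy=5,interpolation=cv2.INTER_CUBIC))
cv2.imwrite("pics/s7g.png",cv2.resize(load("side7")["pixels"][190:290,220:340,::-1],None,fx=6,fy=6,interpolation=cv2.INTER_CUBIC))
x=bot.sense()["tcp_pos"]
s=load("side7");t=load("top7")
for z in(0,-.01,-.019,.014,.03): print(z,(proj(s,[x+[0,0,z]])[0]-[220,190])*6,(proj(t,[x+[0,0,z]])[0]-[140,180])*5)
E
```

```text
tcp [0.5297 0.1669 0.1943] jawyaw -75.4 tooly [-0.002 -0.001 -1.   ] q7 -1.79
shift tx ty tz [0.0009 0.0743 0.0043] dyaw world deg -0.1 twist (about tool y, = -dyaw if down) 0.1 F [-0.18 -0.17 -0.38] w 0.0509 t 11.55
0 [365.46862353 106.66321972] [247.81357223 328.32172486]
-0.01 [364.6561191 125.3244529] [251.98545985 327.78511531]
-0.019 [363.93378054 141.91479705] [255.66563919 327.3117518 ]
0.014 [366.62402678  80.12644238] [241.82127764 329.09248447]
0.03 [367.97073236  49.19591973] [234.74675492 330.00244581]
```

View pics/t7.png

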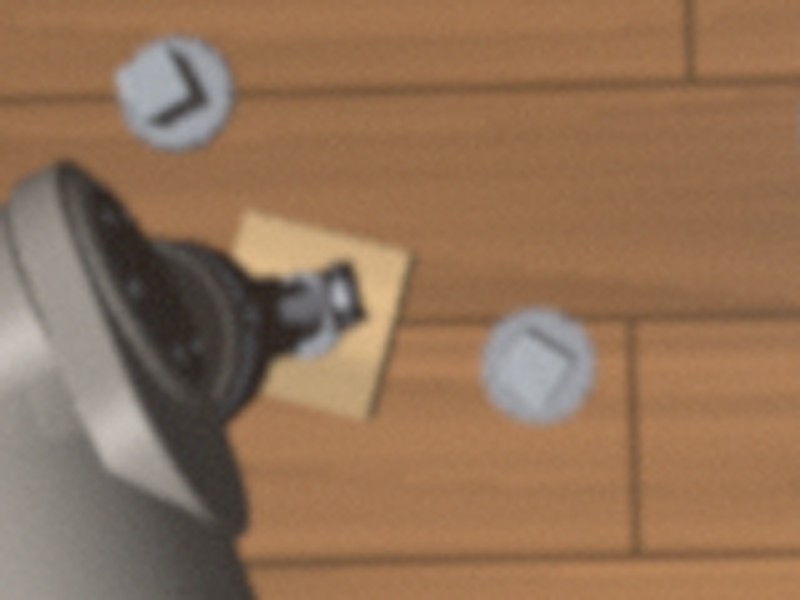

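View pics/s7g.png

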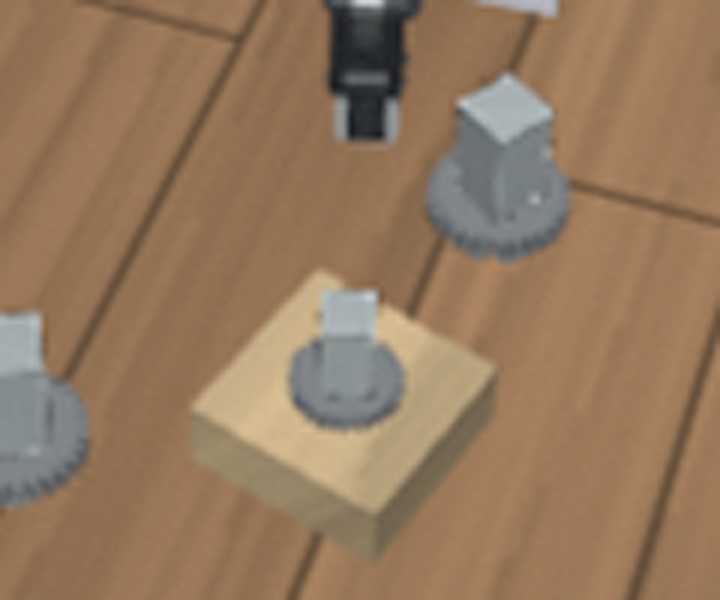

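```bash
python3 - <<'E'
from h import *
t=load("top0");s=load("side0")
def tri(pt,ps):
    r=least_squares(lambda X:np.r_[proj(t,[X])[0]-pt,proj(s,[X])[0]-ps],[.53,.17,.05]);return r.x.round(4),r.fun.round(2)
print("head",tri(px((233,304),(170,205),8),px((382,228),(240,220),10)))
print("wheel",tri(px((246,303),(170,205),8),px((378,335),(240,220),10)))
T=px([(155,135),(420,207),(350,472),(82,403)],(170,205),8)
S=px([(120,380),(335,148),(630,312),(428,555)],(240,220),10)
S=S[[0,1,2,3]]
# rackT order: (.591,.197),(.565,.109),(.48,.134),(.504,.221)
for i in range(4):print("rack",tri(T[i],S[i]))
# stand corners
T=px([(90,140),(690,88),(733,467),(123,520)],(290,182),8)
S=px([(105,392),(228,85),(535,135),(430,455)],(260,120),8)
for i in range(4):print("stand",tri(T[i],S[i]))
E
```

```text
head (array([0.5353, 0.1647, 0.0735]), array([ 0.04,  0.13, -0.13, -0.01]))
wheel (array([0.5348, 0.1667, 0.0355]), array([ 0.06,  0.21, -0.2 , -0.02]))
rack (array([0.5907, 0.1972, 0.0302]), array([ 0.07,  0.22, -0.21, -0.03]))
rack (array([0.5652, 0.1097, 0.0305]), array([ 0.04,  0.12, -0.12, -0.01]))
rack (array([0.4794, 0.1343, 0.0297]), array([ 0.  ,  0.01, -0.01, -0.  ]))
rack (array([0.5036, 0.2218, 0.032 ]), array([ 0.03,  0.1 , -0.1 , -0.01]))
stand (array([ 0.6394, -0.0976,  0.0594]), array([ 0.15,  0.52, -0.6 , -0.06]))
stand (array([ 0.6527, -0.2895,  0.0563]), array([ 0.02,  0.07, -0.08, -0.01]))
stand (array([ 0.5314, -0.2969,  0.0586]), array([ 0.05,  0.17, -0.22, -0.  ]))
stand (array([ 0.5196, -0.1037,  0.0612]), array([-0.02, -0.06,  0.06,  0.  ]))
```

Request:
step_arm --steps '[{"tx": 0.003,"ty": 0.03,"tz": 0.005,"twist": 0},{"tx": 0.003,"ty": 0.065,"tz": 0.005,"twist": 0},{"tx": 0.003,"ty": 0.095,"tz": 0.005,"twist": 0},{"tx": 0.003,"ty": 0.115,"tz": 0.005,"twist": 0},{"tx": 0.003,"ty": 0.125,"tz": 0.005,"twist": 0},{"tx": 0.003,"ty": 0.125,"tz": 0.005,"twist": 0}]'

```text
clock: 12.25
tcp_pos: [0.5357, 0.1633, 0.069]
ee_rot: [-0.558, 0.56, -0.434, 0.433]
wrist_force: [-1.0, 0.2, -0.1]
grip_width: 0.051
```

```bash
python3 - <<'E'
from h import *
from bench import bot
go([.535,.1655,.06],np.radians(104.5))
for n in("side","top"):
  k=bot.capture(n);pickle.dump(k,open(n+"8.pkl","wb"))
cv2.imwrite("pics/s8.png",cv2.resize(load("side8")["pixels"][210:285,230:330,::-1],None,fx=8,fy=8,interpolation=cv2.INTER_CUBIC))
cv2.imwrite("pics/t8.png",cv2.resize(load("top8")["pixels"][200:275,160:260,::-1],None,fx=8,fy=8,interpolation=cv2.INTER_CUBIC))
E
```

```text
tcp [0.5357 0.1633 0.069 ] jawyaw -75.62 tooly [-0.002 -0.001 -1.   ] q7 -1.84
shift tx ty tz [-0.0023  0.009  -0.0001] dyaw world deg 0.12 twist (about tool y, = -dyaw if down) -0.12 F [-1.03  0.16 -0.11] w 0.051 t 12.25
```

View pics/s8.png

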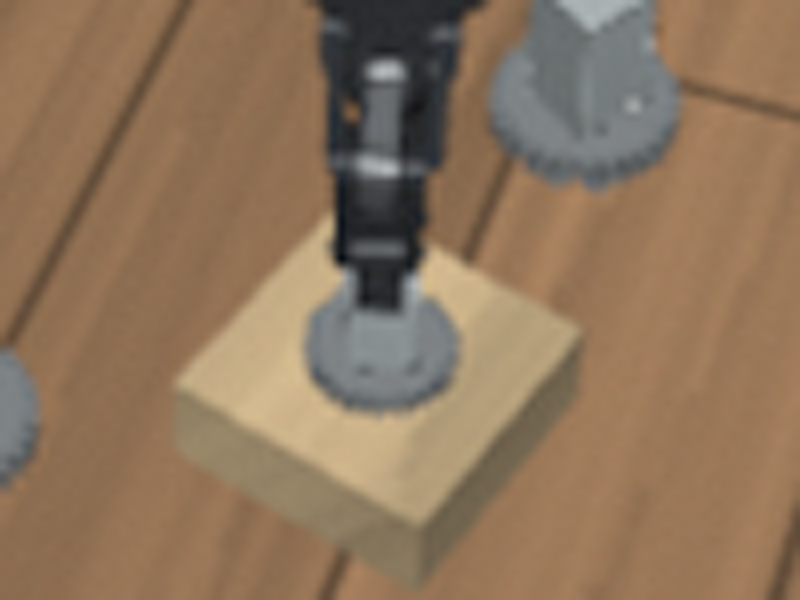

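View pics/t8.png

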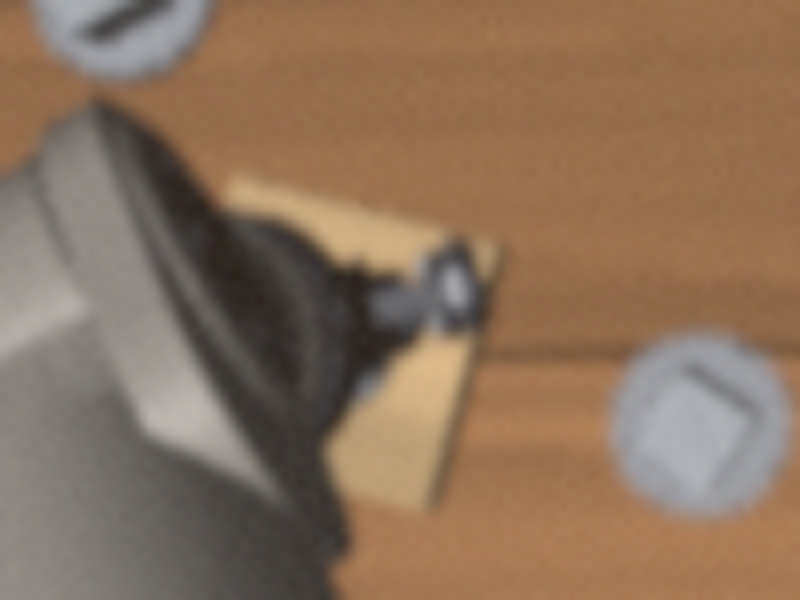

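```bash
python3 - <<'E'
from h import *
s=load("side8")
for y in(.189,.195):
  for z in(.04,.05,.06,.07,.08): print(y,z,(proj(s,[[.53,y,z]])[0]-[230,210])*8)
E
```

```text
0.189 0.04 [369.14166468 394.47818042]
0.189 0.05 [369.92327165 373.7307759 ]
0.189 0.06 [370.71435586 352.73180205]
0.189 0.07 [371.51509075 331.47665542]
0.189 0.08 [372.32565399 309.96061955]
0.195 0.04 [362.72272162 409.64561547]
0.195 0.05 [363.46839098 388.91332383]
0.195 0.06 [364.22313544 367.92871202]
0.195 0.07 [364.98712167 346.6871456 ]
0.195 0.08 [365.76052047 325.1838759 ]
```

The pad spans columns 350–415, in line with the head. Its tip at row 310 is near the head's top, so the tip is again about 12 mm above where the reported TCP puts it. Going 28 mm lower.

Request:
step_arm --steps '[{"tx": -0.002,"ty": 0.01,"tz": 0,"twist": 0},{"tx": -0.002,"ty": 0.02,"tz": 0,"twist": 0},{"tx": -0.002,"ty": 0.028,"tz": 0,"twist": 0},{"tx": -0.002,"ty": 0.028,"tz": 0,"twist": 0}]'

```text
clock: 12.75
tcp_pos: [0.5345, 0.1664, 0.0407]
ee_rot: [-0.558, 0.56, -0.433, 0.432]
wrist_force: [-0.2, -0.1, -0.1]
grip_width: 0.0512
```

Request:
step_arm --steps '[{"tx": 0,"ty": 0,"tz": 0,"twist": 0},{"tx": 0,"ty": 0,"tz": 0,"twist": 0},{"tx": 0,"ty": 0,"tz": 0,"twist": 0},{"tx": 0,"ty": 0,"tz": 0,"twist": 0},{"tx": 0,"ty": 0,"tz": 0,"twist": 0},{"tx": 0,"ty": 0,"tz": 0,"twist": 0}]' --claw 0 --force 60

```text
clock: 13.35
tcp_pos: [0.5361, 0.1671, 0.0426]
ee_rot: [0.559, -0.559, 0.433, -0.433]
wrist_force: [-0.8, 1.3, 2.1]
grip_width: 0.0209
```

```bash
python3 - <<'E'
from h import *
from bench import bot
go([.535,.1655,.06],np.radians(104.5))
for n in("side",):
  k=bot.capture(n);pickle.dump(k,open(n+"9.pkl","wb"))
cv2.imwrite("pics/s9.png",cv2.resize(load("side9")["pixels"][210:285,230:330,::-1],None,fx=8,fy=8,interpolation=cv2.INTER_CUBIC))
E
```

```text
tcp [0.5361 0.1671 0.0426] jawyaw -75.5 tooly [ 0.001  0.    -1.   ] q7 -1.86
shift tx ty tz [ 0.0013 -0.0174 -0.0015] dyaw world deg 0.0 twist (about tool y, = -dyaw if down) -0.0 F [-0.84  1.29  2.12] w 0.0209 t 13.35
```

View pics/s9.png

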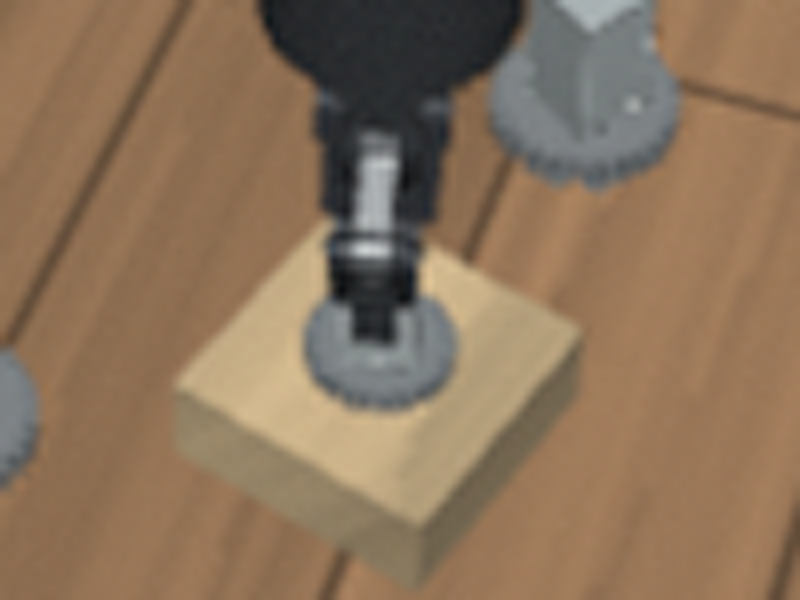

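Gripped at 21 mm on the head. Lifting.

Request:
step_arm --steps '[{"tx": 0,"ty": -0.01,"tz": 0,"twist": 0},{"tx": 0,"ty": -0.025,"tz": 0,"twist": 0},{"tx": 0,"ty": -0.05,"tz": 0,"twist": 0},{"tx": 0,"ty": -0.08,"tz": 0,"twist": 0},{"tx": 0,"ty": -0.11,"tz": 0,"twist": 0},{"tx": 0,"ty": -0.12,"tz": 0,"twist": 0},{"tx": 0,"ty": -0.12,"tz": 0,"twist": 0}]'

```text
clock: 14.1
tcp_pos: [0.5368, 0.1672, 0.1642]
ee_rot: [0.56, -0.558, 0.432, -0.434]
wrist_force: [-0.1, -0.1, -1.8]
grip_width: 0.0208
```

```bash
python3 - <<'E'
from h import *
from bench import bot
go([.566,-.238,.163],np.radians(-75.5-(38.6-14.5)-30))
for n in("side",):
  k=bot.capture(n);pickle.dump(k,open(n+"10.pkl","wb"))
cv2.imwrite("pics/s10.png",cv2.resize(load("side10")["pixels"][160:285,230:355,::-1],None,fx=4.8,fy=4.8,interpolation=cv2.INTER_CUBIC))
E
```

```text
tcp [0.5368 0.1672 0.1642] jawyaw -75.52 tooly [ 0.004  0.001 -1.   ] q7 -1.8
shift tx ty tz [ 0.3996  0.001  -0.0731] dyaw world deg -54.08 twist (about tool y, = -dyaw if down) 54.08 F [-0.07 -0.09 -1.83] w 0.0208 t 14.1
```

View pics/s10.png

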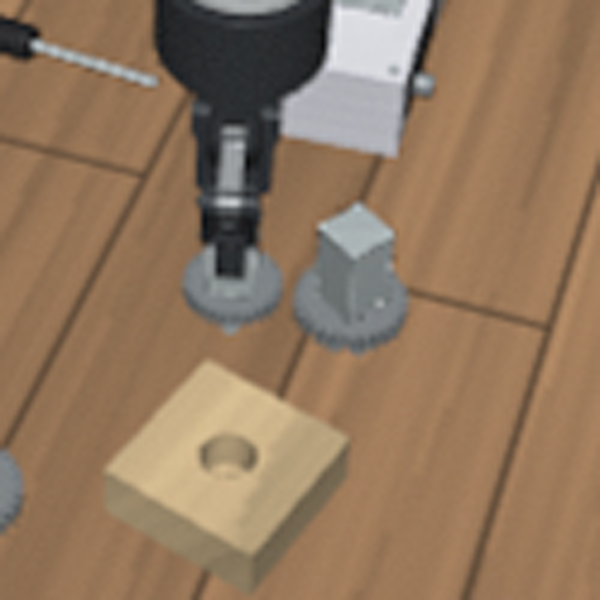

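The gear is lifted clear, at (232,285) in this crop, with its splines hanging below. The block is empty and 1.8 N hangs on the wrist. Next I'll refine the cup's centre and yaw from the earlier clear top view.

```bash
python3 - <<'E'
from h import *
t=load("top6")
im=t["pixels"][182:257,290:390];u=cv2.resize(im,None,fx=8,fy=8,interpolation=cv2.INTER_CUBIC)
hsv=cv2.cvtColor(u,cv2.COLOR_RGB2HSV)
roi=np.zeros(u.shape[:2],np.uint8);roi[260:460,450:650]=255
for smin in(90,110):
    m=((hsv[...,1]>smin)&(u[...,0]>150)&(roi>0)).astype(np.uint8)
    cs,_=cv2.findContours(m,cv2.RETR_EXTERNAL,cv2.CHAIN_APPROX_NONE);c=max(cs,key=cv2.contourArea)
    h=cv2.convexHull(c);r=cv2.minAreaRect(c);print(r,cv2.contourArea(h))
    P=cv2.boxPoints(r);W=np.array([back(t,px(p,(290,182),8),.069) for p in P]);d=np.diff(np.r_[W,W[:1]],axis=0)
    print("center",W.mean(0).round(4),"sides",np.linalg.norm(d,axis=1).round(4),"yaw%90",(np.degrees(np.arctan2(d[:,1],d[:,0]))%90).round(1))
    # sides by line fits
    pts=c[:,0,:].astype(float);Wp=np.array([back(t,px(p,(290,182),8),.069)[:2] for p in pts])
    f=lambda x:(lambda q:np.maximum(abs(q[:,0]),abs(q[:,1]))-x[3])((Wp-x[:2])@np.array([[np.cos(x[2]),-np.sin(x[2])],[np.sin(x[2]),np.cos(x[2])]]))
    r=least_squares(f,[.566,-.238,-.65,.018],loss="soft_l1",f_scale=.0007,x_scale=[.01,.01,.1,.01]);print("sq",r.x[:2].round(4),np.degrees(r.x[2]).round(2),r.x[3],abs(r.fun).mean())
# cross: dark pixels inside
g=cv2.cvtColor(u,cv2.COLOR_RGB2GRAY)
m=np.zeros_like(g);m[315:405,500:597]=1;mm=(m>0)&(g<125)
ys,xs=np.nonzero(mm);print("cross centroid",xs.mean(),ys.mean(),back(t,px((xs.mean(),ys.mean()),(290,182),8),.069).round(4),len(xs))
# cross yaw by 4-fold moment
dx,dy=xs-xs.mean(),ys-ys.mean();a=np.arctan2(dy,dx);w=np.hypot(dx,dy)**4
ph=np.angle((w*np.exp(4j*a)).sum())/4;print("cross image angle deg",np.degrees(ph))
e=back(t,px((xs.mean()+30*np.cos(ph),ys.mean()+30*np.sin(ph)),(290,182),8),.069)-back(t,px((xs.mean(),ys.mean()),(290,182),8),.069);print("cross yaw mod90",np.degrees(np.arctan2(e[1],e[0]))%90)
E
```

```text
((545.2653198242188, 361.0491638183594), (120.4487075805664, 119.86756896972656), 31.534788131713867) 13066.5
center [ 0.5665 -0.2371  0.069 ] sides [0.038  0.0374 0.0379 0.0373] yaw%90 [56.5 56.6 56.4 56.8]
sq [ 0.5664 -0.237 ] -31.83 0.017978458213601157 0.0006190203960985742
((543.2349243164062, 361.5703430175781), (117.10940551757812, 115.72808837890625), 32.61924362182617) 12139.5
center [ 0.5664 -0.2364  0.069 ] sides [0.0367 0.0364 0.0366 0.0363] yaw%90 [55.5 55.5 55.4 55.7]
sq [ 0.5664 -0.2366] -31.47 0.01733142026051576 0.0006913375605215064
cross centroid 546.9872734284612 361.05630543771696 [ 0.5665 -0.2376  0.069 ] 2593
cross image angle deg 37.40449704692348
cross yaw mod90 50.70272292898477
```

```bash
python3 - <<'E'
from h import *
t=load("top6")["pixels"][212:242,342:374,::-1]
s=load("side5")["pixels"][132:156,298:326,::-1]
a=cv2.resize(t,None,fx=12,fy=12,interpolation=cv2.INTER_LANCZOS4);b=cv2.resize(s,None,fx=14,fy=14,interpolation=cv2.INTER_LANCZOS4)
h=max(a.shape[0],b.shape[0]);f=lambda x:cv2.copyMakeBorder(x,0,h-x.shape[0],0,0,cv2.BORDER_CONSTANT)
o=np.hstack([f(a),f(b)]);print(o.shape);cv2.imwrite("pics/cup.png",o)
E
```

```text
(360, 776, 3)
```

View pics/cup.png

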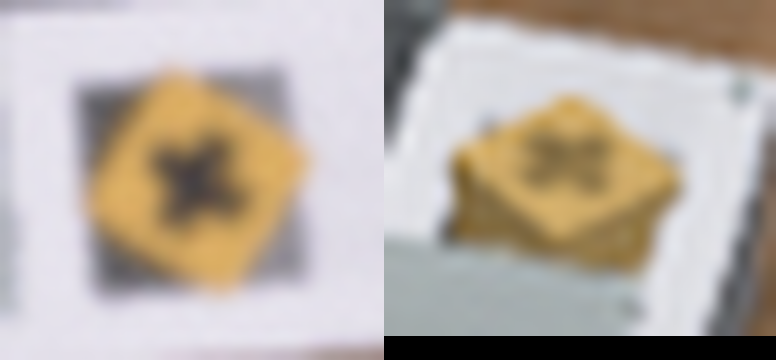

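```bash
python3 - <<'E'
from h import *
def run(c,win,x0,cross=True,z=.069,crossonly=False):
    y0,y1,a0,a1=win;im=c["pixels"][y0:y1,a0:a1].astype(float);D=im[...,0]-im[...,2]
    ss=5;yy,xx=np.mgrid[y0:y1:1/ss,a0:a1:1/ss]-.5+.5/ss
    uv=np.c_[xx.ravel(),yy.ravel(),np.ones(xx.size)];d=(np.linalg.inv(c["mtx"])@uv.T).T@c["R"];o=-c["R"].T@c["t"]
    W=(o+d*((z-o[2])/d[:,2])[:,None])[:,:2].reshape(*xx.shape,2)
    def model(p):
        cs,sn=np.cos(p[2]),np.sin(p[2]);q=(W-p[:2]);X=q[...,0]*cs+q[...,1]*sn;Y=-q[...,0]*sn+q[...,1]*cs
        sg=lambda v:1/(1+np.exp(-np.clip(v/.0003,-40,40)))
        sq=sg(.018-abs(X))*sg(.018-abs(Y));cr=np.maximum(sg(.0045-abs(X))*sg(.012-abs(Y)),sg(.0045-abs(Y))*sg(.012-abs(X)))
        B=[sq,cr]; B=[cv2.GaussianBlur(b,(0,0),abs(p[3])*ss).reshape(D.shape[0],ss,D.shape[1],ss).mean((1,3)) for b in B]
        if crossonly:
            k=B[0]>.97; A=np.stack([np.ones(k.sum()),B[1][k]],1)
        else:
            k=np.ones(D.shape,bool);A=np.stack([np.ones(D.size),B[0].ravel(),B[1].ravel()],1)
        co,*_=np.linalg.lstsq(A,D[k],rcond=None);e=np.zeros(D.shape);e[k]=A@co-D[k];return e,k.sum()
    best=[]
    for yaw in range(-60,-10,4):
        try:
            r=least_squares(lambda p:(model([p[0],p[1],p[2],p[3]])[0].ravel()),[*x0,np.radians(yaw),.7],x_scale=[.002,.002,.1,.3],diff_step=1e-3)
            e,n=model(r.x);best.append((float(np.sqrt((e**2).sum()/n)),r.x[:2].round(4).tolist(),round(float(np.degrees(r.x[2])),2),round(float(r.x[3]),2)))
        except Exception as ex: pass
    best.sort();print(best[:3])
run(load("top6"),(214,240,346,370),(.5665,-.2375))
run(load("top0") if 0 else load("top6"),(214,240,346,370),(.5665,-.2375),crossonly=True)
run(load("side5"),(134,152,302,322),(.5635,-.231),crossonly=True)
run(load("side6"),(134,152,302,322),(.5635,-.231),crossonly=True)
E
```

```text
[(6.290703622537395, [0.5665, -0.2373], -32.7, 1.12), (6.290703735542453, [0.5665, -0.2373], -32.7, 1.12), (6.290703877728525, [0.5665, -0.2373], -32.7, 1.12)]
[(6.967354113115639, [0.5666, -0.2375], -32.37, 1.37), (7.0550123879970075, [0.5666, -0.2376], -34.24, 1.28), (7.070653213546181, [0.5666, -0.2375], -34.41, 1.31)]
[(2.313580224560968, [0.5652, -0.2357], -33.37, 0.55), (2.315757907622067, [0.5652, -0.2357], -33.34, 0.55), (2.3369383402309754, [0.5652, -0.2357], -33.35, 0.55)]
[(2.1560328382781306, [0.5653, -0.2357], -33.97, 0.54), (2.1641069297893463, [0.5653, -0.2357], -33.95, 0.54), (2.169304878061417, [0.5653, -0.2358], -33.95, 0.54)]<stdin>:21: RuntimeWarning: invalid value encountered in scalar divide
```

The photometric fits from both cameras agree: cup centre about (0.5665, −0.2375) and yaw −33.2° ± 1°. Moving over it with a twist of −42.3°.

```bash
python3 - <<'E'
from h import *
go([.5675,-.2365,.15],np.radians(-33.2))
E
```

```text
tcp [0.5356 0.1667 0.1624] jawyaw -75.51 tooly [ 0.001 -0.    -1.   ] q7 -1.8
shift tx ty tz [ 0.3984  0.0125 -0.07  ] dyaw world deg 42.31 twist (about tool y, = -dyaw if down) -42.31 F [-0.54  0.18 -1.98] w 0.0208 t 14.15
```

Request:
step_arm --steps '[{"tx": 0.04,"ty": 0,"tz": -0.007,"twist": -7},{"tx": 0.08,"ty": 0,"tz": -0.014,"twist": -14},{"tx": 0.12,"ty": 0,"tz": -0.021,"twist": -21},{"tx": 0.16,"ty": 0,"tz": -0.028,"twist": -28},{"tx": 0.2,"ty": 0,"tz": -0.035,"twist": -35},{"tx": 0.24,"ty": 0,"tz": -0.042,"twist": -42.3},{"tx": 0.28,"ty": 0,"tz": -0.049,"twist": -42.3},{"tx": 0.32,"ty": 0,"tz": -0.056,"twist": -42.3},{"tx": 0.36,"ty": 0,"tz": -0.063,"twist": -42.3},{"tx": 0.39,"ty": 0.006,"tz": -0.069,"twist": -42.3},{"tx": 0.3984,"ty": 0.0125,"tz": -0.07,"twist": -42.3},{"tx": 0.3984,"ty": 0.0125,"tz": -0.07,"twist": -42.3},{"tx": 0.3984,"ty": 0.0125,"tz": -0.07,"twist": -42.3}]'

```text
clock: 15.45
tcp_pos: [0.5671, -0.2339, 0.1483]
ee_rot: [0.678, -0.677, 0.202, -0.2]
wrist_force: [0.3, -0.5, -1.2]
grip_width: 0.0206
```

```bash
python3 - <<'E'
from h import *
from bench import bot
go([.5675,-.2365,.105],np.radians(-33.2))
for n in("side","top"):
  k=bot.capture(n);pickle.dump(k,open(n+"11.pkl","wb"))
cv2.imwrite("pics/s11.png",cv2.resize(load("side11")["pixels"][100:175,260:360,::-1],None,fx=8,fy=8,interpolation=cv2.INTER_CUBIC))
cv2.imwrite("pics/t11.png",cv2.resize(load("top11")["pixels"][182:257,290:390,::-1],None,fx=8,fy=8,interpolation=cv2.INTER_CUBIC))
E
```

```text
tcp [ 0.5671 -0.2339  0.1483] jawyaw -33.09 tooly [-0.002  0.002 -1.   ] q7 -0.35
shift tx ty tz [ 0.0019  0.0433 -0.002 ] dyaw world deg -0.11 twist (about tool y, = -dyaw if down) 0.11 F [ 0.29 -0.46 -1.17] w 0.0206 t 15.45
```

View pics/s11.png

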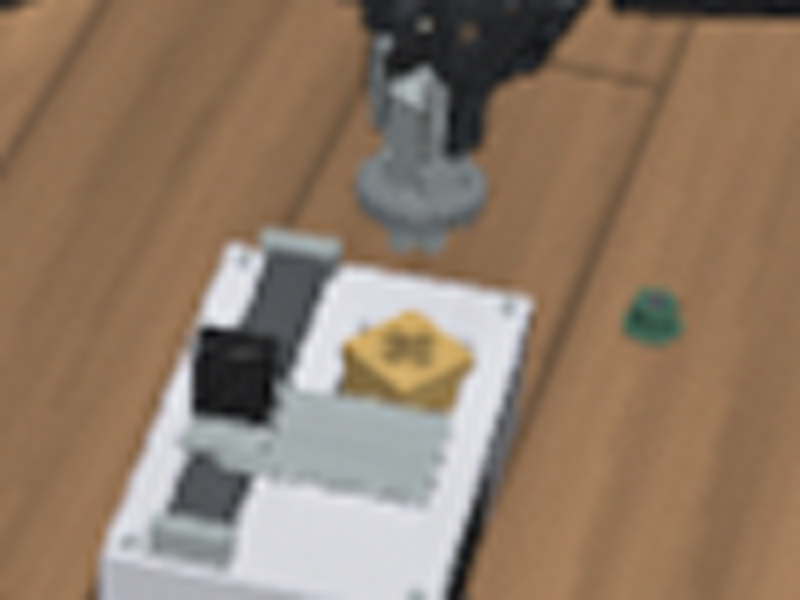

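View pics/t11.png

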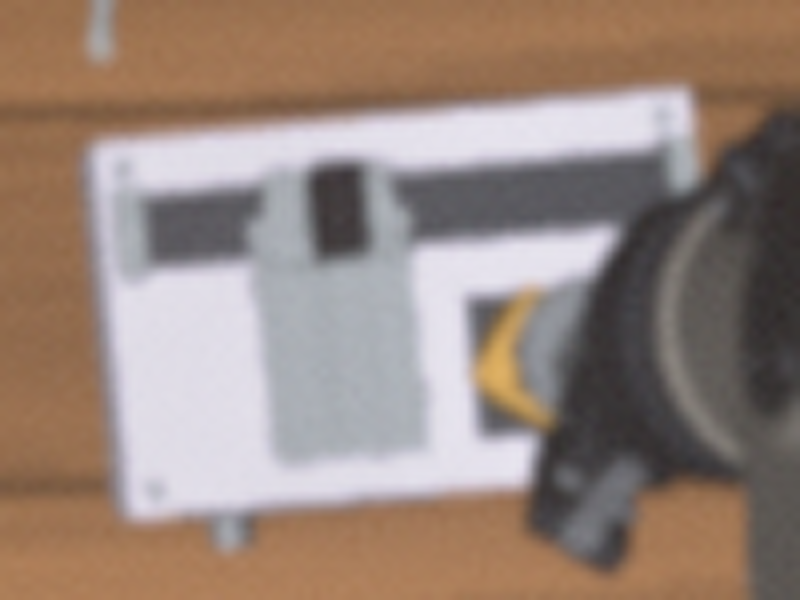

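The side view shows the wheel at (422,188) above the cup mouth at (408,352), with the splines at matching orientation. I'll lower close to the cup and measure the offset.

Request:
step_arm --steps '[{"tx": 0.001,"ty": 0.015,"tz": -0.001,"twist": 0},{"tx": 0.001,"ty": 0.03,"tz": -0.001,"twist": 0},{"tx": 0.001,"ty": 0.038,"tz": -0.001,"twist": 0},{"tx": 0.001,"ty": 0.038,"tz": -0.001,"twist": 0}]'

```text
clock: 15.95
tcp_pos: [0.5662, -0.237, 0.1093]
ee_rot: [0.678, -0.678, 0.204, -0.2]
wrist_force: [-0.2, 0.0, -1.1]
grip_width: 0.0208
```

```bash
python3 - <<'E'
from h import *
from bench import bot
go([.5675,-.2365,.105],np.radians(-33.2))
for n in("side","top"):
  k=bot.capture(n);pickle.dump(k,open(n+"12.pkl","wb"))
cv2.imwrite("pics/s12.png",cv2.resize(load("side12")["pixels"][110:160,285:335,::-1],None,fx=12,fy=12,interpolation=cv2.INTER_CUBIC))
cv2.imwrite("pics/t12.png",cv2.resize(load("top12")["pixels"][205:245,335:385,::-1],None,fx=12,fy=12,interpolation=cv2.INTER_CUBIC))
s=load("side12");t=load("top12")
for z in(.099,.107,.147):
    print(z,"side",(proj(s,[[.5652,-.2357,z]])[0]-[285,110]+.5)*12,"top",(proj(t,[[.5666,-.2375,z]])[0]-[335,205]+.5)*12)
E
```

```text
tcp [ 0.5662 -0.237   0.1093] jawyaw -33.19 tooly [-0.004  0.002 -1.   ] q7 -0.36
shift tx ty tz [0.0008 0.0043 0.0012] dyaw world deg -0.01 twist (about tool y, = -dyaw if down) 0.01 F [-0.16  0.05 -1.06] w 0.0208 t 15.95
0.099 side [321.44976979 306.80572179] top [311.95446039 262.65259941]
0.107 side [323.85842945 280.7948609 ] top [320.61905651 261.79385154]
0.147 side [336.18977039 147.63001483] top [366.07008569 257.28920135]
```

View pics/s12.png

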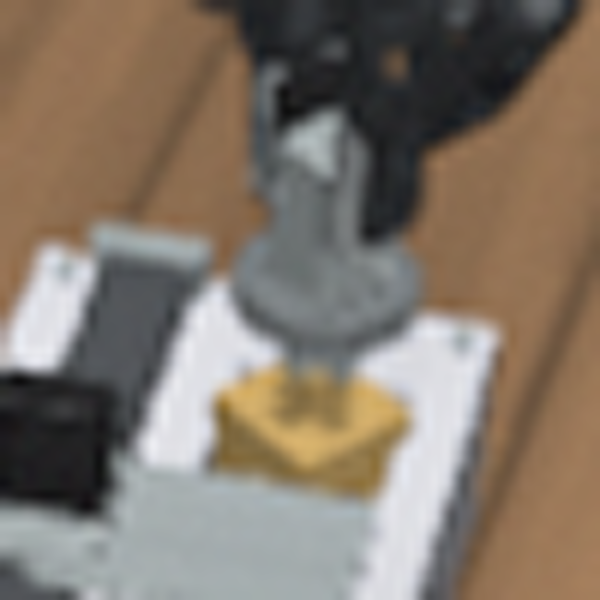

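View pics/t12.png

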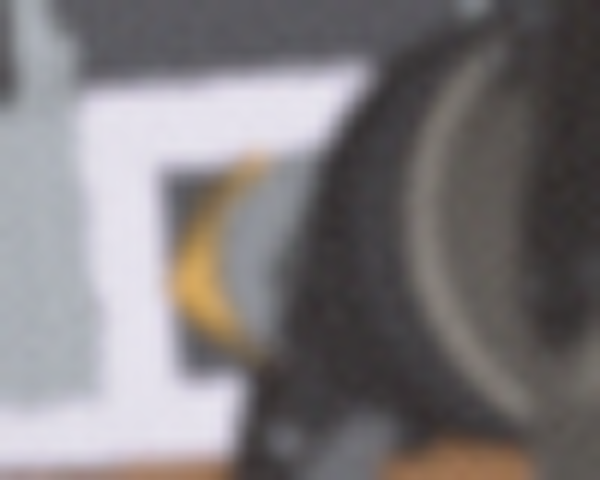

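```bash
cat > ov.py <<'E'
from h import *
def overlay(c,win,k,xy,zg,out,yaw=np.radians(-33.2),cup=.069):
    y0,y1,a0,a1=win;im=cv2.resize(c["pixels"][y0:y1,a0:a1,::-1],None,fx=k,fy=k,interpolation=cv2.INTER_CUBIC).copy()
    f=lambda X:np.round((proj(c,X)-[a0,y0]+.5)*k-.5).astype(int)
    th=np.linspace(0,2*np.pi,120)
    for z,col in((0,(0,0,255)),(.008,(0,255,0))):
        X=np.c_[xy[0]+.0235*np.cos(th),xy[1]+.0235*np.sin(th),np.full(120,zg+z)];cv2.polylines(im,[f(X)],True,col,1)
    R=np.array([[np.cos(yaw),-np.sin(yaw)],[np.sin(yaw),np.cos(yaw)]])
    def poly(P,z,col):
        Q=np.array(P)@R.T+xy;cv2.polylines(im,[f(np.c_[Q,np.full(len(Q),z)])],True,col,1)
    q=.018;poly([(q,q),(q,-q),(-q,-q),(-q,q)],cup,(255,0,255))
    q=.011;poly([(q,q),(q,-q),(-q,-q),(-q,q)],zg+.048,(255,255,0))
    for a,b in((.011,.0035),(.0035,.011)):poly([(a,b),(a,-b),(-a,-b),(-a,b)],zg-.017,(255,0,0))
    cv2.imwrite(out,im)
E
python3 - <<'E'
from ov import *
zg=.1093-.0086
overlay(load("side12"),(110,160,285,335),12,np.array([.5652,-.2357]),zg,"pics/o12s.png")
overlay(load("top12"),(205,245,335,385),12,np.array([.5666,-.2375]),zg,"pics/o12t.png")
overlay(load("side0"),(220,280,240,300),10,np.array([.535,.1665]),.034-.004,"pics/o0s.png",np.radians(14.5),.034)
E
```

```text
(no output)
```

View pics/o12s.png

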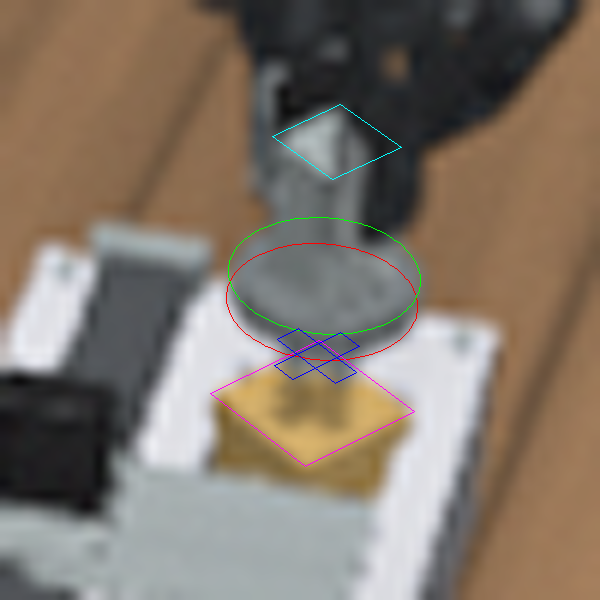

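View pics/o12t.png

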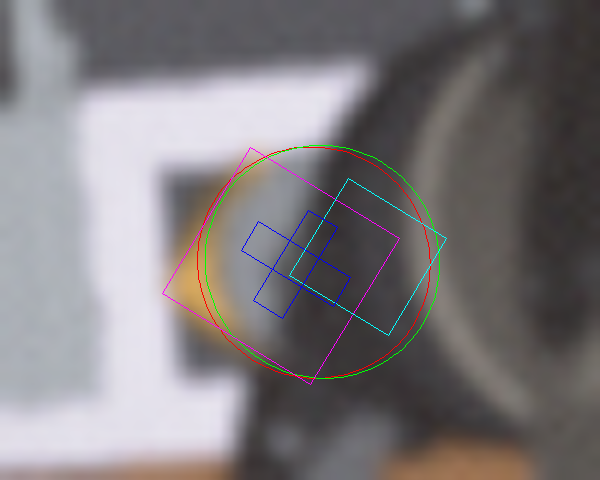

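View pics/o0s.png

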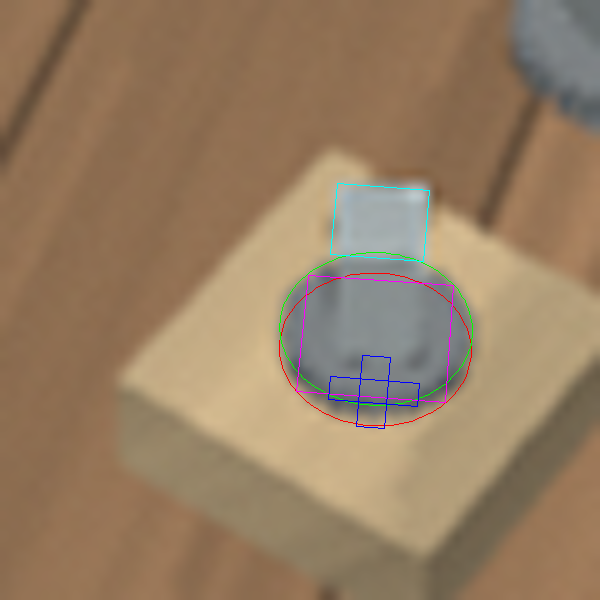

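```bash
python3 - <<'E'
from h import *
t=load("top12")
im=t["pixels"].astype(int)
for r in (225,226,227,228,229): print(r,[(c,int(im[r,c,0]-im[r,c,2])) for c in range(347,360)])
t6=load("top6")["pixels"].astype(int)
print("ref cup", [(c,int(t6[227,c,0]-t6[227,c,2])) for c in range(347,360)])
# fit: wheel centre, masked brass visible. model R-B = A*square*(1-disk)
c=t;y0,y1,a0,a1=217,237,345,358
D=(im[y0:y1,a0:a1,0]-im[y0:y1,a0:a1,2]).astype(float);ss=6
yy,xx=np.mgrid[y0:y1:1/ss,a0:a1:1/ss]-.5+.5/ss
uv=np.c_[xx.ravel(),yy.ravel(),np.ones(xx.size)];d=(np.linalg.inv(c["mtx"])@uv.T).T@c["R"];o=-c["R"].T@c["t"]
pl=lambda z:(o+d*((z-o[2])/d[:,2])[:,None])[:,:2].reshape(*xx.shape,2)
W=pl(.069);Wg0=pl(.1007);Wg1=pl(.1087);cs,sn=np.cos(np.radians(-33.2)),np.sin(np.radians(-33.2))
sg=lambda v:1/(1+np.exp(-np.clip(v/.0003,-40,40)))
q=W-[.5665,-.2374];X=q[...,0]*cs+q[...,1]*sn;Y=-q[...,0]*sn+q[...,1]*cs;sq=sg(.018-abs(X))*sg(.018-abs(Y))
for rad in(.0225,.023,.0235):
    def m(p):
        g=[.5665+p[0],-.2374+p[1]]
        dk=np.maximum(sg(rad-np.linalg.norm(Wg0-g,axis=-1)),sg(rad-np.linalg.norm(Wg1-g,axis=-1)))
        B=cv2.GaussianBlur(sq*(1-dk),(0,0),1.1*ss).reshape(D.shape[0],ss,D.shape[1],ss).mean((1,3)).ravel()
        A=np.c_[np.ones(B.size),B];co,*_=np.linalg.lstsq(A,D.ravel(),rcond=None);return A@co-D.ravel()
    r=least_squares(m,[0,0],x_scale=.002,diff_step=1e-2) if 0 else None
    from scipy.optimize import minimize
    r=minimize(lambda p:(m(p/1000)**2).sum(),[0.,-1.],method="Nelder-Mead");print(rad,"offset mm",r.x.round(2),np.sqrt(r.fun/D.size))
E
```

```text
225 [(347, -7), (348, -6), (349, 18), (350, 62), (351, 87), (352, 71), (353, 29), (354, 0), (355, -10), (356, -9), (357, -6), (358, -5), (359, -4)]
226 [(347, -7), (348, 1), (349, 32), (350, 83), (351, 102), (352, 77), (353, 31), (354, -1), (355, -10), (356, -10), (357, -8), (358, -4), (359, -1)]
227 [(347, -6), (348, 7), (349, 47), (350, 98), (351, 108), (352, 82), (353, 32), (354, -2), (355, -8), (356, -9), (357, -6), (358, -3), (359, 1)]
228 [(347, -5), (348, 14), (349, 61), (350, 107), (351, 114), (352, 88), (353, 38), (354, 3), (355, -9), (356, -10), (357, -7), (358, -2), (359, 0)]
229 [(347, -6), (348, 12), (349, 56), (350, 101), (351, 114), (352, 97), (353, 53), (354, 10), (355, -7), (356, -8), (357, -5), (358, -2), (359, 1)]
ref cup [(347, -6), (348, 7), (349, 48), (350, 99), (351, 117), (352, 120), (353, 119), (354, 104), (355, 72), (356, 31), (357, 7), (358, 5), (359, 22)]
0.0225 offset mm [ 0.82 -2.36] 7.339609441685864
0.023 offset mm [ 0.81 -2.94] 7.295138257424282
0.0235 offset mm [ 0.81 -3.53] 7.321293075382267
```

The gear sits about 2 mm too far in −y and is otherwise centred. I'll correct that and lower until the wedge tips enter.

Request:
step_arm --steps '[{"tx": -0.001,"ty": 0,"tz": 0.0017,"twist": 0},{"tx": -0.001,"ty": 0.005,"tz": 0.0017,"twist": 0},{"tx": -0.001,"ty": 0.01,"tz": 0.0017,"twist": 0},{"tx": -0.001,"ty": 0.013,"tz": 0.0017,"twist": 0},{"tx": -0.001,"ty": 0.015,"tz": 0.0017,"twist": 0},{"tx": -0.001,"ty": 0.017,"tz": 0.0017,"twist": 0},{"tx": -0.001,"ty": 0.017,"tz": 0.0017,"twist": 0}]'

```text
clock: 16.75
tcp_pos: [0.5678, -0.2358, 0.0944]
ee_rot: [-0.678, 0.678, -0.202, 0.202]
wrist_force: [0.0, -0.6, -1.9]
grip_width: 0.021
```

```bash
python3 - <<'E'
from h import *
from bench import bot
go([.5665,-.2365,.0776],np.radians(-33.2));print(bot.sense()["ft_torque"])
E
```

```text
tcp [ 0.5678 -0.2358  0.0944] jawyaw -33.21 tooly [-0.001  0.    -1.   ] q7 -0.37
shift tx ty tz [-0.0007  0.0168 -0.0013] dyaw world deg 0.01 twist (about tool y, = -dyaw if down) -0.01 F [ 0.03 -0.57 -1.92] w 0.021 t 16.75
[-0.00663384  0.05003603  0.0258247 ]
```

Request:
step_arm --steps '[{"tx": 0,"ty": 0.002,"tz": 0,"twist": 0},{"tx": 0,"ty": 0.004,"tz": 0,"twist": 0},{"tx": 0,"ty": 0.005,"tz": 0,"twist": 0},{"tx": 0,"ty": 0.005,"tz": 0,"twist": 0}]'

```text
clock: 17.15
tcp_pos: [0.5679, -0.2359, 0.0895]
ee_rot: [-0.678, 0.678, -0.202, 0.202]
wrist_force: [-1.1, 0.5, -1.5]
grip_width: 0.0206
```

```bash
python3 - <<'E'
from ov import *
from bench import bot
go([.5665,-.2365,.0776],np.radians(-33.2));st=bot.sense();print(st["ft_torque"])
k=bot.capture("side");pickle.dump(k,open("side13.pkl","wb"))
overlay(k,(110,160,285,335),12,np.array([.5652,-.2357]),st["tcp_pos"][2]-.0086,"pics/o13s.png")
cv2.imwrite("pics/s13.png",cv2.resize(k["pixels"][110:160,285:335,::-1],None,fx=12,fy=12,interpolation=cv2.INTER_CUBIC))
E
```

```text
tcp [ 0.5679 -0.2359  0.0895] jawyaw -33.21 tooly [-0. -0. -1.] q7 -0.37
shift tx ty tz [-0.0008  0.0119 -0.0013] dyaw world deg 0.01 twist (about tool y, = -dyaw if down) -0.01 F [-1.07  0.48 -1.54] w 0.0206 t 17.15
[-0.06251646  0.05990066 -0.00870676]
```

View pics/s13.png

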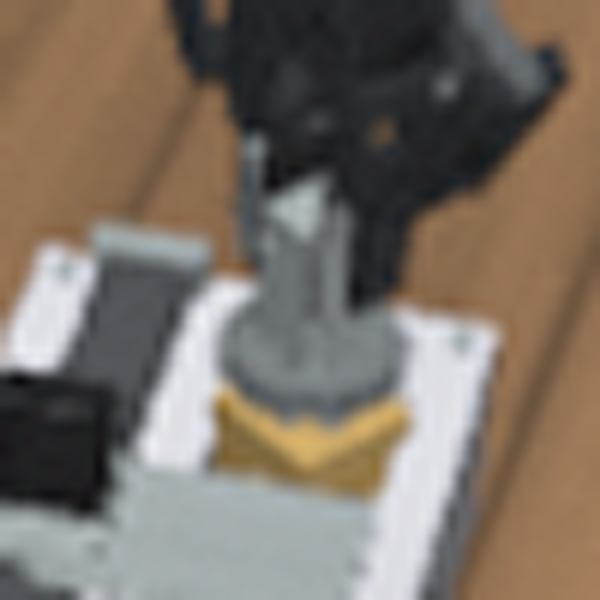

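There is no resistance and the wheel is closing on the rim, so the splines are entering the slot. Continuing.

Request:
step_arm --steps '[{"tx": 0,"ty": 0.003,"tz": 0,"twist": 0},{"tx": 0,"ty": 0.006,"tz": 0,"twist": 0},{"tx": 0,"ty": 0.009,"tz": 0,"twist": 0},{"tx": 0,"ty": 0.011,"tz": 0,"twist": 0},{"tx": 0,"ty": 0.011,"tz": 0,"twist": 0}]'

```text
clock: 17.7
tcp_pos: [0.5677, -0.2358, 0.0782]
ee_rot: [-0.678, 0.678, -0.202, 0.202]
wrist_force: [0.1, -0.3, -2.5]
grip_width: 0.021
```

Request:
step_arm --steps '[{"tx": 0,"ty": 0.003,"tz": 0,"twist": 0},{"tx": 0,"ty": 0.005,"tz": 0,"twist": 0},{"tx": 0,"ty": 0.006,"tz": 0,"twist": 0},{"tx": 0,"ty": 0.006,"tz": 0,"twist": 0}]'

```text
clock: 18.1
tcp_pos: [0.568, -0.2359, 0.0734]
ee_rot: [-0.677, 0.678, -0.202, 0.202]
wrist_force: [-3.0, 0.9, 5.5]
grip_width: 0.021
```

```bash
python3 - <<'E'
from ov import *
from bench import bot
go([.5665,-.2365,.0696],np.radians(-33.2));st=bot.sense();print(st["ft_torque"])
k=bot.capture("side");pickle.dump(k,open("side14.pkl","wb"))
cv2.imwrite("pics/s14.png",cv2.resize(k["pixels"][110:160,285:335,::-1],None,fx=12,fy=12,interpolation=cv2.INTER_CUBIC))
E
```

```text
tcp [ 0.568  -0.2359  0.0734] jawyaw -33.22 tooly [-0. -0. -1.] q7 -0.38
shift tx ty tz [-0.0009  0.0038 -0.0013] dyaw world deg 0.02 twist (about tool y, = -dyaw if down) -0.02 F [-3.    0.85  5.52] w 0.021 t 18.1
[0.0702688  0.65423673 0.00381766]
```

View pics/s14.png

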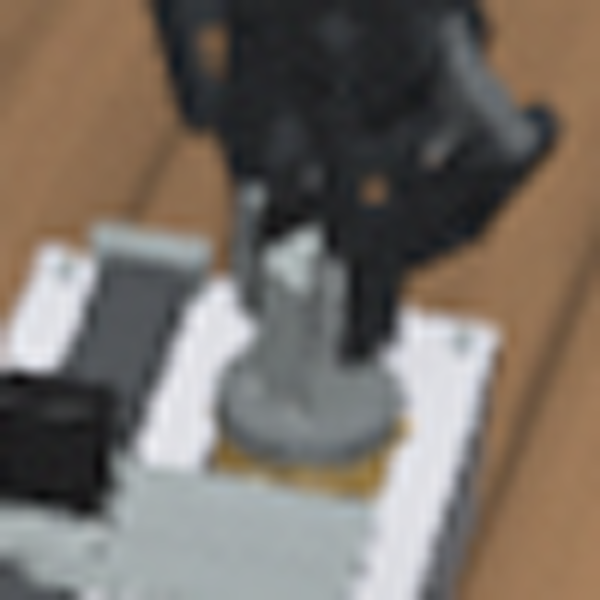

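The wheel is seated on the rim and the spring is compressing: 5.5 N plus the gear's weight at about 4 mm of travel. I'll relieve the −3 N side load slightly and press on to the bottom with a firmer grip.

Request:
step_arm --steps '[{"tx": -0.001,"ty": 0.001,"tz": -0.0006,"twist": 0},{"tx": -0.001,"ty": 0.003,"tz": -0.0006,"twist": 0},{"tx": -0.001,"ty": 0.005,"tz": -0.0006,"twist": 0},{"tx": -0.001,"ty": 0.006,"tz": -0.0006,"twist": 0},{"tx": -0.001,"ty": 0.007,"tz": -0.0006,"twist": 0},{"tx": -0.001,"ty": 0.007,"tz": -0.0006,"twist": 0},{"tx": -0.001,"ty": 0.007,"tz": -0.0006,"twist": 0}]' --force 90

```text
clock: 18.85
tcp_pos: [0.5681, -0.2359, 0.0696]
ee_rot: [-0.677, 0.678, -0.201, 0.203]
wrist_force: [-6.3, 2.8, 20.0]
grip_width: 0.0204
```

```bash
python3 - <<'E'
from ov import *
from bench import bot
go([.5665,-.2365,.0696],np.radians(-33.2));st=bot.sense();print(st["ft_torque"])
E
```

```text
tcp [ 0.5681 -0.2359  0.0696] jawyaw -33.22 tooly [ 0.002 -0.001 -1.   ] q7 -0.38
shift tx ty tz [-0.001  -0.     -0.0013] dyaw world deg 0.02 twist (about tool y, = -dyaw if down) -0.02 F [-6.34  2.81 20.04] w 0.0204 t 18.85
[0.43436914 1.55246772 0.00356985]
```

Request:
step_arm --steps '[{"tx": -0.001,"ty": 0,"tz": 0,"twist": 0},{"tx": -0.001,"ty": 0,"tz": 0,"twist": 0},{"tx": -0.001,"ty": 0,"tz": 0,"twist": 0},{"tx": -0.001,"ty": 0,"tz": 0,"twist": 0}]'

```text
clock: 19.25
tcp_pos: [0.568, -0.2359, 0.0696]
ee_rot: [-0.677, 0.678, -0.201, 0.204]
wrist_force: [-4.0, 1.1, 18.2]
grip_width: 0.0202
```

```bash
python3 - <<'E'
from ov import *
from bench import bot
go([.5665,-.2365,.0696],np.radians(-33.2))
k=bot.capture("side");pickle.dump(k,open("side15.pkl","wb"))
cv2.imwrite("pics/s15.png",cv2.resize(k["pixels"][100:190,255:345,::-1],None,fx=6.5,fy=6.5,interpolation=cv2.INTER_CUBIC))
E
```

```text
tcp [ 0.568  -0.2359  0.0696] jawyaw -33.22 tooly [ 0.004 -0.002 -1.   ] q7 -0.38
shift tx ty tz [-0.001  -0.     -0.0013] dyaw world deg 0.02 twist (about tool y, = -dyaw if down) -0.02 F [-3.98  1.11 18.16] w 0.0202 t 19.25
```

View pics/s15.png

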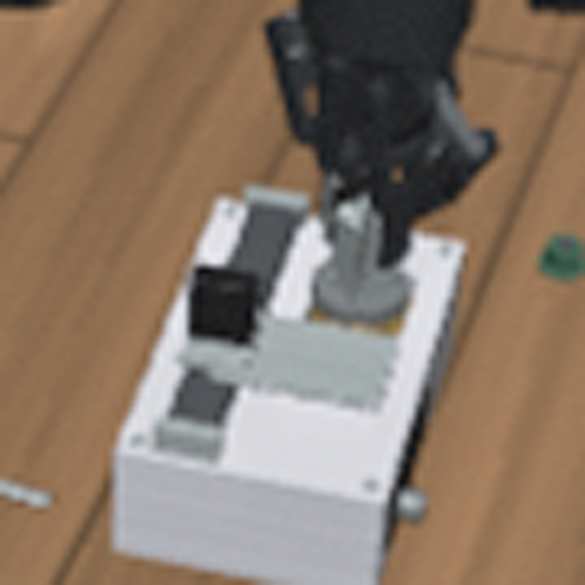

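The wheel sits on the rim at (362,290), the cup is sunk to housing level, the shutter is still open with its grip at (222,305), and the nut and driver are undisturbed. The readings are steady, so I'm handing in.

```bash
python3 - <<'E'
from bench import bot
print(bot.sign_off()); s=bot.sense(); print(s["clock"],s["tcp_pos"],s["wrist_force"],s["grip_width"])
E
```

```text
the job is handed in; nothing more can be done
None
the job is handed in; nothing more can be done
```

The job is handed in at about 19.3 s of the 51 s allowed, and `sign_off()` gave no verdict. The arm is still gripping the gear and pressing it down.

**What I did:** I slid the shutter to its open stop, then lifted the gear out of the block by its head. I turned it 42° to match the cup (yaw about −33°), slid it home and pressed it to the bottom stop.

**Last checks:**
- **Press:** the TCP height levelled off at 0.0696 m, exactly where I expected the bottom stop, with about 18 N upward on the wrist. The fingers hold the head at 20 mm opening, set to 90 N.
- **Gear:** it stands upright within about 0.005 rad, judging by the tool's tilt. The side picture shows the wheel on the rim.
- **Bystanders:** the final picture shows the nut and the driver's tip undisturbed. I did not check the tube and cover again at the end, but nothing went near them.

**What failed or disagreed:**
- **First grasp:** my first try at the shutter grip closed on nothing. The fingertips looked about 30 mm higher than the reported TCP implied, so I set later heights from the pictures.
- **Shutter travel:** the cameras measured only 60.5–62 mm, right around the 61 mm limit, while arm travel gave about 64 mm. I went back and pushed again with 19 N; it did not move, so I took that as the hard stop.
- **Centring:** before insertion the cameras put the gear 2–3 mm off the cup. I corrected it by 2 mm and it went in without force. About 4 N of side load remained at the end.

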